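# Cap the sample tubes and set the mixer going

## Robot

A 7-joint arm with a two-finger parallel gripper is mounted at the origin on the work surface. World frame = base frame: x ahead of the robot, y to its left, z up, the work surface at z = 0. Lengths are in m, angles in rad, forces in N, time in s.
With the tool pointing down it reaches from about 0.35 to 0.9 m from the base axis. Payload 8.1 kg.
Tool frame: the origin (TCP) lies on the centre line of the jaws, within the pads' length; the fingertips stand arm.tip_reach ahead of it and the grasp point (between the pads) lies 11 mm behind it (arm.tip_reach is the distance from the TCP to the fingertips, in m); z points along the fingers, y is the line along which they close (so a half turn about z gives the same grasp; the last joint's range is limited). The gripper opens to 85 mm and grips with 20 to 120 N. Pads are 22 mm wide; open, the fingers measure 114 mm over their backs; the gripper's body (76 mm by 85 mm) begins 54 mm behind the grasp point. The pads swing forward as they close: fully open they stand 13 mm farther back than shut.
Start: joints at [1.16, 0.434, 0.025, 1.573, -0.012, 1.134, -0.075], TCP at [0.189, -0.596, 0.21] pointing down, gripper open.
Joint ranges: [-2.62, 2.62], [-0.44, 2.09], [-1.27, 1.32], [0.08, 2.57], [-1.32, 4.46], [0.12, 2], [-2.74, 2.74]. Speed limits (rad/s): [2.22, 2.22, 3.01, 3.01, 3.14, 3.14, 3.14].

## Interface

Orientations are given as a unit quaternion [w, x, y, z].
In Python, from cell import monitor, capture, ticket, nets, arm gives the robot as it stands.
- The arm moves only by the tool servo_tool, never from a script. Its argument "series" is a list of rows, each a list of 7 numbers: the finger opening in cm, from 0 to 8.54, then the shift along the tool's x, y, z in cm, then the turn, a rotation vector about the tool's x, y, z in rad. A call has 1 to 10 rows; each row is the pose to reach, as a shift and turn from the pose commanded when the call began, along the tool's axes at that moment; what a row does not reach only later rows make up. A row lasts 1/12 s, in which the tool goes at most 41.7 mm and 7.16 degrees, less where a joint would pass 70% of its speed; a pose out of reach is approached as far as the arm can. A call with a gripper value outside its range is refused whole. The fingers move at their own pace and stop on an object; "grip_force" is the grip in N (left out, the last holds). Time passes only in rows, so rows that repeat a pose let the fingers close. It gives the time, the measured TCP pose, the force, the opening and the grip force at its end, in the units of the state.
- monitor.get_obs(): the state, without advancing time (a new reading comes with each control period).
- capture(name): name is "side" or "top" or "wrist"; returns a dict with "color" (420x560x3 uint8, red, green, blue), "range_z" (420x560 float32, m along the optical axis (not along the pixel's ray), 0 where there is no reading), "fovy" (degrees; the focal length in pixels is half the picture's height over the tangent of half this angle, whatever the lens; pixels are square), "cx", "cy" (the principal point, pixels), "extrinsics" (4x4, takes a point from world to camera coordinates). Camera axes: x right, y down, z forward; pixel columns grow to the right and rows downward; lengths in m; the calibration is good to about 2 mm. A picture is of the moment at which its call begins.
- ticket.finish_job(): hands the job in; it is judged then, once.
Trained networks look in a picture, given as the dict that the camera call returned (one of the last four; its "shot" number tells which), for a name from the list of things; names that differ only in an ending like _2 or _b are one class to them, and where a whole thing is asked for, a point or a joint stands for the part that bears it (a point fixed in the world has none). Each returns a list of dicts, best first, with "score" (0 to 1); they miss things now and then, are a little off and sometimes report something else, mostly with a low value. They report only what shows in the picture. A call takes as long as a camera call. They do not tell look-alikes from the thing itself.
- nets.masks_of(query, picture): "region" (420x560 bool, what is visible of it).
- nets.landmark_of(query, picture): "point" ([x, y, z] in m, in the coordinates of the camera as it stood for that picture, good to about 4 mm: a listed point, or the origin of a listed thing).
The state is a dict: "time_s": time; "joint_pos": joint angles; "joint_vel": joint speeds; "effort": joint torques, N m; "tcp_pos": TCP position; "orientation": TCP orientation; "wrist_force": force on the tool from outside, world axes, zero at the start; "torque": the same for the moment, N m; "opening": finger opening in m; "grip_force": force on a finger pad.
Only numpy, scipy, OpenCV 4.12 (cv2) and the standard library are available. Lean on these libraries where they do the work, as an engineer would, in place of code of your own. Each camera call takes 0.05 s, during which the arm holds its last target. There are 200 camera calls.

## Task

First bring the mixer's speed lever back to its idle stop. Then, with the lever at idle, close every tube in the mixer with the one cap that fits it, pushed down fully home; the caps look alike and their sizes differ only slightly, so find each by trying it. Put the caps that are left over back upright on the green mat, swing the lever to the red setting mark, and leave the other things on the desk alone.

Things in the scene. Friction and masses are not known exactly. Their poses are not given: they have to be found in the camera images.
- tube_p: White open tube, 300 g, 52 mm foot, standing in a mixer pocket with 1 mm play (absent in some runs). Origin: centre of its underside; z up; rim 60 mm higher, wall 4 mm. Outer diameters 30, 35, 40, 45 mm, not known which. Its own cap goes down 14 mm (cap origin then 46 mm above tube origin); a smaller cap stays on the rim (60 mm), a bigger one stops on its plug (57 mm or more).
- tube_q: White open tube, 300 g, 52 mm foot, standing in a mixer pocket with 1 mm play (absent in some runs). Origin: centre of its underside; z up; rim 60 mm higher, wall 4 mm. Outer diameters 30, 35, 40, 45 mm, not known which. Its own cap goes down 14 mm (cap origin then 46 mm above tube origin); a smaller cap stays on the rim (60 mm), a bigger one stops on its plug (57 mm or more).
- tube_r: White open tube, 300 g, 52 mm foot, standing in a mixer pocket with 1 mm play (absent in some runs). Origin: centre of its underside; z up; rim 60 mm higher, wall 4 mm. Outer diameters 30, 35, 40, 45 mm, not known which. Its own cap goes down 14 mm (cap origin then 46 mm above tube origin); a smaller cap stays on the rim (60 mm), a bigger one stops on its plug (57 mm or more).
- tube_s: White open tube, 300 g, 52 mm foot, standing in a mixer pocket with 1 mm play (absent in some runs). Origin: centre of its underside; z up; rim 60 mm higher, wall 4 mm. Outer diameters 30, 35, 40, 45 mm, not known which. Its own cap goes down 14 mm (cap origin then 46 mm above tube origin); a smaller cap stays on the rim (60 mm), a bigger one stops on its plug (57 mm or more).
- cap_k: Loose blue cap, skirt down, 60 g; all look alike: 52 mm across, 34 mm tall. Origin: centre of the skirt's edge; z up. Skirt 14 mm deep goes over a tube, a plug (from 3 mm above the edge) goes inside; made for one tube diameter (unmarked, found by trying) with 1.2 mm clearance a side, out and in. Upper 20 mm solid and cylindrical: grip there. Lifts off without sticking.
- cap_l: Loose blue cap, skirt down, 60 g; all look alike: 52 mm across, 34 mm tall. Origin: centre of the skirt's edge; z up. Skirt 14 mm deep goes over a tube, a plug (from 3 mm above the edge) goes inside; made for one tube diameter (unmarked, found by trying) with 1.2 mm clearance a side, out and in. Upper 20 mm solid and cylindrical: grip there. Lifts off without sticking.
- cap_m: Loose blue cap, skirt down, 60 g; all look alike: 52 mm across, 34 mm tall. Origin: centre of the skirt's edge; z up. Skirt 14 mm deep goes over a tube, a plug (from 3 mm above the edge) goes inside; made for one tube diameter (unmarked, found by trying) with 1.2 mm clearance a side, out and in. Upper 20 mm solid and cylindrical: grip there. Lifts off without sticking.
- cap_n: Loose blue cap, skirt down, 60 g; all look alike: 52 mm across, 34 mm tall. Origin: centre of the skirt's edge; z up. Skirt 14 mm deep goes over a tube, a plug (from 3 mm above the edge) goes inside; made for one tube diameter (unmarked, found by trying) with 1.2 mm clearance a side, out and in. Upper 20 mm solid and cylindrical: grip there. Lifts off without sticking.
- mixer: Bench mixer bolted to the desk. Origin: under the middle of it, on the desk; x away from its front, y along its row of pockets towards the console. White deck 110 mm deep (x) with its top 60 mm above the desk and four pockets 54 mm square, rims 80 mm above the desk, at y = -180, -106, -32, +42 mm, x = 0; some are empty. Blue speed console, 160 x 160 mm, top at 60 mm, centred on y = +165 mm.
- mat: Thin flat green mat, level with the desk, 140 mm (x) by 450 mm (y), where the caps lie in a row along y; origin at its centre. Caps may be off it by a knock.
- lever_pivot (a point): Point on the vertical axis of the speed lever, on top of the console, 62 mm above the desk; axes as the mixer.
- lever (a joint): Speed lever, swinging level about its vertical axis over the dial: 0 = idle stop (lever towards the mixer's front, green tick), growing clockwise seen from above to 1.5 rad (lever nearly towards +y of the mixer). Ticks every 15 degrees. Stays where left; takes about 2.5 N at the knob.
- lever_knob (a point): Centre of the top of the lever's upright black knob, 18 mm across, 36 mm tall (its top 104 mm above the desk, its foot just above the dial), 52 mm out from the pivot. x axis along the lever, outwards.
- set_mark (a joint): Angle of the red setting mark on the dial, same zero and sense as the lever (rad). It shows the ordered speed and cannot be moved by touching; lever and mark agree when both joint values are equal.
- mark_tip (a point): The red setting mark, 65 mm out from the pivot, 66 mm above the desk. x axis outwards from the pivot.
- jar_a: Bystander: black jar 84 mm across, 170 mm tall, paper label; origin at its underside. Leave alone.
- jar_b: Bystander: black jar 84 mm across, 140 mm tall, paper label; origin at its underside. Leave alone.
- dish: Bystander: open glass dish 90 mm across, 16 mm high; origin at its underside. Leave alone.
- spoon: Bystander: white plastic spoon 140 mm long, lying; origin under its middle, lying along its x. Leave alone.
- pen: Bystander: blue pen 130 mm long, lying; origin under its middle, lying along its x. Leave alone.
- mouse: Bystander: black computer mouse 100 x 60 x 32 mm; origin at its underside. Leave alone.
- reagent: Bystander: amber bottle 52 mm across, 120 mm tall; origin at its underside. Leave alone.
Not all that is in view belongs to the job. What is shaped like the cap_l but turquoise is not meant. Leave any turquoise look-alike of the cap_m alone.

How it is judged:
On the way, in this order (a step that is already met when the one before it is completed fails the run):
1. the speed lever is at idle (within 0.08 rad of the stop) (value of joint lever below 0.08 rad), for 0.2 s.
2. with the lever at idle, every tube is closed with its own cap, fully home (z of cap_l in the frame of tube_p between 0.042 and 0.049 m and horizontal distance between cap_l and tube_p below 0.004 m and angle between each of cap_l, cap_n, cap_m, cap_k's own z axis and vertical below 0.08 rad and z of cap_n in the frame of tube_q between 0.042 and 0.049 m and horizontal distance between cap_n and tube_q below 0.004 m and z of cap_m in the frame of tube_r between 0.042 and 0.049 m and horizontal distance between cap_m and tube_r below 0.004 m and z of cap_k in the frame of tube_s between 0.042 and 0.049 m and horizontal distance between cap_k and tube_s below 0.004 m and value of joint lever below 0.08 rad), for 0.3 s.
3. the lever points at the red mark (within 4 degrees) (angle between the x axis of lever_knob and the x axis of mark_tip, either way round below 0.07 rad), for 0.3 s.
At the end, for the whole second after the job is handed in: Every tube present wears its own cap, down to within 3 mm of home, upright and centred within 4 mm; every other cap stands upright on the mat (its centre over the mat); the lever points at the red mark within 0.07 rad; the caps are at rest (z of cap_l in the frame of tube_p between 0.042 and 0.049 m and horizontal distance between cap_l and tube_p below 0.004 m and angle between each of cap_l, cap_n, cap_m, cap_k's own z axis and vertical below 0.08 rad and z of cap_n in the frame of tube_q between 0.042 and 0.049 m and horizontal distance between cap_n and tube_q below 0.004 m and z of cap_m in the frame of tube_r between 0.042 and 0.049 m and horizontal distance between cap_m and tube_r below 0.004 m and z of cap_k in the frame of tube_s between 0.042 and 0.049 m and horizontal distance between cap_k and tube_s below 0.004 m and ((z of cap_k in the frame of tube_s between 0.042 and 0.049 m and horizontal distance between cap_k and tube_s below 0.004 m and angle between cap_k's own z axis and vertical below 0.08 rad) or (x of cap_k in the frame of mat between -0.07 and 0.07 m and y of cap_k in the frame of mat between -0.225 and 0.225 m and height (world z) of cap_k below 0.006 m and angle between cap_k's own z axis and vertical below 0.1 rad)) and ((z of cap_l in the frame of tube_p between 0.042 and 0.049 m and horizontal distance between cap_l and tube_p below 0.004 m and angle between cap_l's own z axis and vertical below 0.08 rad) or (x of cap_l in the frame of mat between -0.07 and 0.07 m and y of cap_l in the frame of mat between -0.225 and 0.225 m and height (world z) of cap_l below 0.006 m and angle between cap_l's own z axis and vertical below 0.1 rad)) and ((z of cap_m in the frame of tube_r between 0.042 and 0.049 m and horizontal distance between cap_m and tube_r below 0.004 m and angle between cap_m's own z axis and vertical below 0.08 rad) or (x of cap_m in the frame of mat between -0.07 and 0.07 m and y of cap_m in the frame of mat between -0.225 and 0.225 m and height (world z) of cap_m below 0.006 m and angle between cap_m's own z axis and vertical below 0.1 rad)) and ((z of cap_n in the frame of tube_q between 0.042 and 0.049 m and horizontal distance between cap_n and tube_q below 0.004 m and angle between cap_n's own z axis and vertical below 0.08 rad) or (x of cap_n in the frame of mat between -0.07 and 0.07 m and y of cap_n in the frame of mat between -0.225 and 0.225 m and height (world z) of cap_n below 0.006 m and angle between cap_n's own z axis and vertical below 0.1 rad)) and angle between the x axis of lever_knob and the x axis of mark_tip, either way round below 0.07 rad and linear speed of each of cap_k, cap_l, cap_m, cap_n below 0.02 m/s); the robot touches nothing.
It fails at once if a bystander is moved more than 40 mm (distance of any of jar_a, jar_b, dish, spoon, pen, mouse, reagent from where it was at the start of the episode above 0.04 m).
Of tube_p, tube_q, tube_r, tube_s only 2 to 4 are there at a start; the rules pass over those that are not, and their reading is None.
At some moment in a run one of cap_k, cap_l, cap_m, cap_n may be knocked a few centimetres aside while the robot is not near it.
It also fails if it takes over 210 s, if anything falls off the work surface, if the arm or the gripper's body presses on something with over 40 N, if the wrist force passes 120 N, or if a joint passes its speed limit or range.

## Working session

There is one attempt and no reset: what is moved stays moved. The work goes in short steps, Python scripts to look and compute and a tool call to move; the robot and the scene stay as the last step left them, time stands still between calls to the robot, and variables do not carry over. Pictures are saved under pics/ and viewed, at most 14 in all, crops included, and the job is handed in when it is done.

Besides the shell and the picture viewer there is one more tool, called as a command line: name --pt "numbers of a row" for each row, then --argument value for the rest. servo_tool: Moves the arm, as the interface text tells. Its arguments: {"type":"object","properties":{"series":{"type":"array","items":{"type":"array","items":{"type":"number"}}},"grip_force":{"type":"number"}},"required":["series"]}

```bash
mkdir -p pics; ls
cat > h.py <<'E'
import numpy as np, cv2
from cell import monitor, capture, ticket, nets, arm
from scipy.spatial.transform import Rotation as R
def K(p):
    f=p["color"].shape[0]/2/np.tan(np.radians(p["fovy"])/2); return f,p["cx"],p["cy"]
def c2w(p,pt):
    return (np.linalg.inv(p["extrinsics"])@np.r_[pt,1])[:3]
def cloud(p):
    f,cx,cy=K(p); z=p["range_z"]; v,u=np.mgrid[:z.shape[0],:z.shape[1]]
    c=np.stack([(u-cx)/f*z,(v-cy)/f*z,z,np.ones_like(z)],-1)
    return (c@np.linalg.inv(p["extrinsics"]).T)[...,:3]
def save(p,n): cv2.imwrite("pics/"+n,p["color"][...,::-1])
def pose():
    o=monitor.get_obs(); q=o["orientation"]; return np.array(o["tcp_pos"]),R.from_quat([q[1],q[2],q[3],q[0]])
E
python3 - <<'E'
from h import *
np.set_printoptions(precision=4,suppress=True)
print(monitor.get_obs()); print(arm.tip_reach)
for n in ["top","side"]:
    p=capture(n); save(p,n+"0.png"); print(n,p["fovy"],p["extrinsics"])
    for q in ["mixer","mat","cap_k","tube_p","lever_pivot","lever_knob","mark_tip","jar_a","reagent","mouse","dish"]:
        print(q,[(round(d["score"],2),c2w(p,d["point"]).round(3).tolist()) for d in nets.landmark_of(q,p)][:7])
E
```

```text
pics
{'time_s': 0.0, 'joint_pos': array([ 1.1604,  0.4352,  0.025 ,  1.5741, -0.0116,  1.134 , -0.0751]), 'joint_vel': array([-0.0005, -0.0007,  0.0009,  0.0002, -0.0026, -0.0011, -0.0009]), 'effort': array([ -0.0009, -67.0466,   1.0247, -31.6213,   0.0155,   0.0125,
        -0.0001]), 'tcp_pos': array([ 0.1891, -0.5951,  0.2093]), 'orientation': array([-0.0008,  0.9882,  0.1533, -0.0002]), 'wrist_force': array([0.1065, 0.0731, 0.1554]), 'torque': array([-0.0328, -0.0377, -0.021 ]), 'grip_force': 0.0, 'opening': 0.08563184268581538}
0.008
top 57.48583903335863 [[-0.0243 -0.9997 -0.0045  0.0175]
 [-0.9891  0.0247 -0.1454  0.5437]
 [ 0.1455  0.0009 -0.9894  1.0583]
 [ 0.      0.      0.      1.    ]]
mixer [(0.96, [0.64, 0.044, -0.001])]
mat [(0.81, [0.475, 0.024, -0.003]), (0.69, [0.496, 0.43, -0.005]), (0.61, [0.299, 0.454, 0.002]), (0.19, [0.623, 0.257, 0.104])]
cap_k [(0.79, [0.331, 0.155, 0.0]), (0.7, [0.472, -0.028, 0.003]), (0.69, [0.344, -0.053, -0.0]), (0.64, [0.481, -0.127, -0.002]), (0.64, [0.478, 0.17, -0.0]), (0.52, [0.467, 0.079, -0.001])]
tube_p [(0.67, [0.645, 0.019, 0.
[... 556 characters left out ...]
7596  1.2649]
 [ 0.      0.      0.      1.    ]]
mixer [(0.96, [0.646, 0.051, -0.002])]
mat [(0.96, [0.479, 0.023, -0.002]), (0.64, [0.5, 0.433, 0.001])]
cap_k [(0.76, [0.476, 0.171, 0.0]), (0.72, [0.333, 0.155, 0.003]), (0.62, [0.472, -0.029, -0.001]), (0.6, [0.47, 0.076, -0.003]), (0.5, [0.476, -0.13, 0.001])]
tube_p [(0.63, [0.641, 0.091, 0.062]), (0.52, [0.646, 0.016, 0.063]), (0.45, [0.648, -0.127, 0.06])]
lever_pivot [(0.61, [0.637, 0.208, 0.062])]
lever_knob [(0.49, [0.629, 0.255, 0.107])]
mark_tip []
jar_a [(0.83, [0.714, -0.311, 0.004]), (0.6, [0.6, -0.455, -0.005])]
reagent [(0.59, [0.61, 0.464, 0.003])]
mouse []
dish [(0.84, [0.454, -0.413, 0.002]), (0.26, [0.629, 0.256, 0.106])]
```

View pics/top0.png

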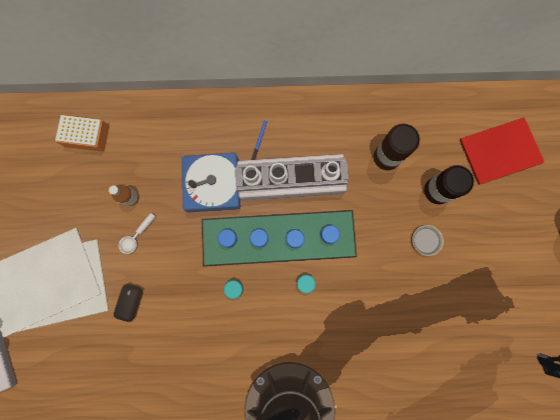

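View pics/side0.png

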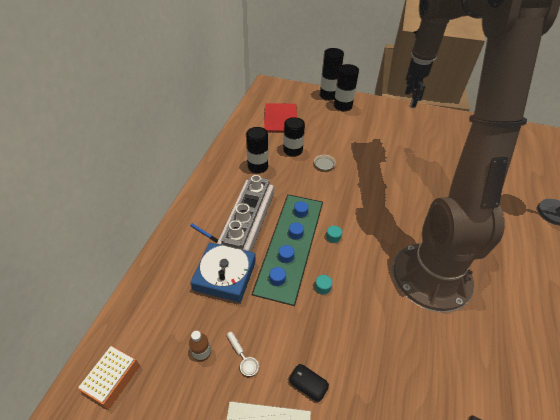

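The pictures show three tubes, at about (252,175), (279,173) and (331,170), with an empty pocket at (305,172). The four blue caps lie on the mat at rows 235–240 and there are two turquoise decoys. The lever points to +y, and the red mark is near (195,197). Next I go to a viewing pose over the mixer.

```bash
cat >> h.py <<'E'
def go(x,y,z,yaw=None,base=None):
    """print tool-frame shift (cm) and turn to reach world pose (tool down, tool-x yaw) from base=(x,y,z,yaw) or now"""
    t,r=pose()
    if base is not None:
        t=np.array(base[:3]); r=tooldown(base[3])
    s=r.inv().apply(np.array([x,y,z])-t)*100
    w=np.zeros(3) if yaw is None else (r.inv()*tooldown(yaw)).as_rotvec()
    print("shift",s.round(2).tolist(),"turn",w.round(3).tolist())
def tooldown(yaw): return R.from_matrix(np.array([[np.cos(yaw),np.sin(yaw),0],[np.sin(yaw),-np.cos(yaw),0],[0,0,-1]]).T.T)
E
python3 - <<'E'
from h import *
print(pose()[1].as_matrix().round(2)); go(.5,.05,.42,1.59)
E
```

```text
[[ 0.95  0.3   0.  ]
 [ 0.3  -0.95 -0.  ]
 [-0.    0.   -1.  ]]
shift [49.16, -52.12, -20.99] turn [0.0, 0.0, -1.282]
```

servo_tool --pt "8.5 0 0 -4 0 0 0" --pt "8.5 2 -2 -8 0 0 -0.12" --pt "8.5 5 -5 -10 0 0 -0.24" --pt "8.5 8 -8 -12 0 0 -0.36" --pt "8.5 11 -11 -14 0 0 -0.48" --pt "8.5 14 -14.5 -16 0 0 -0.6" --pt "8.5 17 -17.5 -18 0 0 -0.72" --pt "8.5 20 -20.5 -20 0 0 -0.84" --pt "8.5 23 -24 -21 0 0 -0.96" --pt "8.5 26 -27 -21 0 0 -1.08"

```text
time_s: 2.03
tcp_pos: [0.3362, -0.2987, 0.4146]
orientation: [0.002, 0.767, 0.642, -0.0]
wrist_force: [1.3, -0.0, -0.2]
opening: 0.0846
grip_force: 0.0
```

Run:
```python
from h import *
o=monitor.get_obs(); print(o["joint_pos"].round(2),pose()[0]); go(.5,.05,.42,1.59)
```

```text
[ 0.9   0.05 -0.31  1.58  0.02  1.5   0.41] [ 0.33616257 -0.2987285   0.41458114]
shift [37.22, 9.96, -0.59] turn [0.002, 0.002, -0.197]
```

servo_tool --pt "8.5 4 1 0 0 0 -0.06" --pt "8.5 8 2 0 0 0 -0.12" --pt "8.5 12 3 0 0 0 -0.17" --pt "8.5 16 4 0 0 0 -0.17" --pt "8.5 20 5 0 0 0 -0.17" --pt "8.5 24 6 0 0 0 -0.17" --pt "8.5 28 7 0 0 0 -0.17" --pt "8.5 32 8 0 0 0 -0.17" --pt "8.5 33 8 0 0 0 -0.17" --pt "8.5 33 8 0 0 0 -0.17"

```text
time_s: 2.87
tcp_pos: [0.4746, 0.0139, 0.4125]
orientation: [-0.001, 0.709, 0.705, 0.001]
wrist_force: [0.1, 0.1, 0.0]
opening: 0.085
grip_force: 0.0
```

Run:
```python
from h import *
o=monitor.get_obs(); print(o["joint_pos"].round(2),pose()[0],pose()[1].as_matrix().round(3))
p=capture("wrist"); save(p,"w1.png"); print(p["fovy"]); print(np.linalg.inv(p["extrinsics"]).round(3))
for q in ["mixer","cap_k","tube_p","lever_pivot","lever_knob","mark_tip"]:
    print(q,[(round(d["score"],2),c2w(p,d["point"]).round(4).tolist()) for d in nets.landmark_of(q,p)][:7])
```

```text
[ 0.44  0.14 -0.66  1.52  0.08  1.52 -0.23] [0.47456435 0.01391103 0.41251478] [[ 0.006  1.    -0.   ]
 [ 1.    -0.006  0.002]
 [ 0.002 -0.    -1.   ]]
60.428329302947134
[[ 1.    -0.005 -0.001  0.474]
 [-0.006 -0.963 -0.268  0.082]
 [ 0.     0.268 -0.963  0.576]
 [ 0.     0.     0.     1.   ]]
mixer [(0.89, [0.6445, 0.0478, 0.0029])]
cap_k [(0.88, [0.329, 0.1502, -0.0009]), (0.85, [0.3401, -0.058, -0.0029]), (0.84, [0.478, -0.1283, -0.0027]), (0.64, [0.4783, 0.081, 0.0022]), (0.61, [0.4745, 0.1694, 0.0005]), (0.59, [0.4701, -0.0254, -0.0033])]
tube_p [(0.95, [0.6431, 0.0125, 0.061]), (0.86, [0.6407, 0.0907, 0.0587]), (0.61, [0.6489, -0.1303, 0.0638])]
lever_pivot [(0.74, [0.6356, 0.205, 0.0635])]
lever_knob []
mark_tip [(0.56, [0.6398, 0.0475, 0.003]), (0.39, [0.6456, 0.0157, 0.0622]), (0.25, [0.4707, 0.0217, 0.0009])]
```

View pics/w1.png

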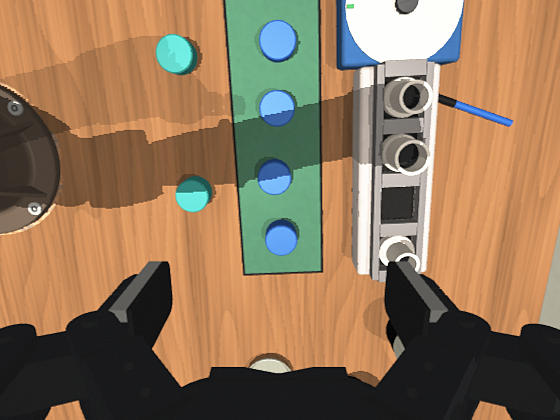

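```bash
cat >> h.py <<'E'
def caps(p):
    """blue caps: list of (x,y,ztop) from top-surface points"""
    hsv=cv2.cvtColor(p["color"],cv2.COLOR_RGB2HSV); W=cloud(p)
    b=(hsv[...,0]>102)&(hsv[...,0]<125)&(hsv[...,1]>100)&(p["range_z"]>0)&(W[...,2]>0.02)
    n,l,s,c=cv2.connectedComponentsWithStats(b.astype(np.uint8))
    out=[]
    for i in range(1,n):
        if s[i,4]<120: continue
        q=W[l==i]; zt=np.percentile(q[:,2],90); q=q[np.abs(q[:,2]-zt)<.004]
        (cx,cy),r=cv2.minEnclosingCircle(q[:,:2].astype(np.float32))
        out.append((round(float(cx),4),round(float(cy),4),round(float(np.median(q[:,2])),4),round(r*2000,1),len(q)))
    return out
def rims(p,xy,zr=.12):
    W=cloud(p); out=[]
    for x,y in xy:
        m=(np.hypot(W[...,0]-x,W[...,1]-y)<.032)&(np.abs(W[...,2]-zr)<.005)
        q=W[m][:,:2].astype(np.float32)
        if len(q)<10: out.append(None); continue
        (cx,cy),r=cv2.minEnclosingCircle(q); out.append((round(cx,4),round(cy,4),round(2000*r,1),len(q),round(float(np.median(W[m][:,2])),4)))
    return out
E
python3 - <<'E'
from h import *
t=[(.642,.0905),(.645,.015),(.649,-.13)]
for n in ["wrist","top"]:
    p=capture(n); print(n,caps(p),rims(p,t))
    if n=="top":
        W=cloud(p); hsv=cv2.cvtColor(p["color"],cv2.COLOR_RGB2HSV)
        m=((hsv[...,0]<8)|(hsv[...,0]>172))&(hsv[...,1]>120)&(np.hypot(W[...,0]-.635,W[...,1]-.206)<.09)
        print("red",W[m].round(3),hsv[m]); k=(W[...,2]>.09)&(np.hypot(W[...,0]-.635,W[...,1]-.206)<.08); print("knob",W[k].mean(0),k.sum())
        cv2.imwrite("pics/dial.png",cv2.resize(p["color"][140:225,170:255,::-1],None,fx=6,fy=6,interpolation=cv2.INTER_CUBIC))
go(.62,.19,.40,1.61)
E
```

```text
wrist [(0.5835, 0.1693, 0.0595, 89.1, 855), (0.6938, 0.1692, 0.0596, 74.5, 623), (0.4724, 0.168, 0.0338, 52.1, 1172), (0.4712, 0.0765, 0.0338, 51.6, 984), (0.4663, -0.0273, 0.0336, 51.7, 852), (0.4762, -0.1292, 0.0335, 52.2, 748)] [(0.6397, 0.0901, 40.8, 411, 0.1196), (0.6428, 0.0161, 46.1, 416, 0.1194), (0.6483, -0.1323, 36.8, 198, 0.1192)]
top [(0.633, 0.2349, 0.0595, 182.7, 328), (0.474, 0.1688, 0.034, 49.4, 114)] [None, None, None]
red [[0.591 0.251 0.064]
 [0.59  0.248 0.068]
 [0.588 0.253 0.068]
 [0.588 0.251 0.066]
 [0.588 0.248 0.065]
 [0.585 0.257 0.065]
 [0.585 0.254 0.067]
 [0.586 0.252 0.061]
 [0.582 0.256 0.068]
 [0.583 0.255 0.062]] [[  2 169 204]
 [  2 172 205]
 [  2 169 204]
 [  1 176 206]
 [  2 168 194]
 [  2 170 203]
 [  2 177 205]
 [  2 169 195]
 [178 152 183]
 [  2 169 196]]
knob [0.6210378  0.25269765 0.10123833] 38
shift [18.32, 14.31, 1.26] turn [0.0, 0.0, -0.054]
```

View pics/dial.png

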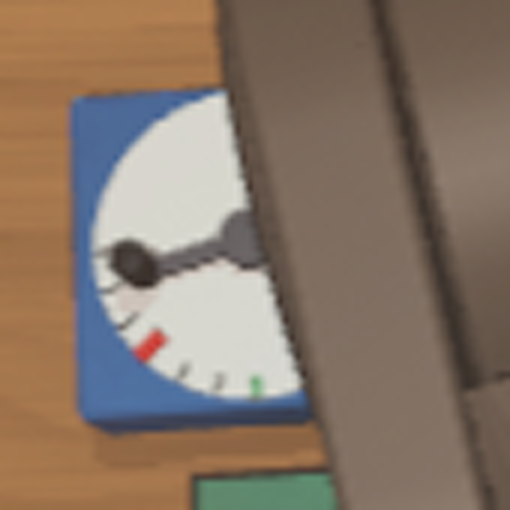

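The red mark is at about (150,345) in the crop and the green idle tick at (257,385), so the mark sits at about 0.79 rad. Tube diameters read 40, 45 and 35 mm, so the 30 mm tube is the absent one. I go above the knob.

servo_tool --pt "8.5 3 2 0 0 0 -0.05" --pt "8.5 6 4 1 0 0 -0.05" --pt "8.5 9 6 3 0 0 -0.05" --pt "8.5 12 8 5 0 0 -0.05" --pt "8.5 15 10 7 0 0 -0.05" --pt "8.5 18 12 8.5 0 0 -0.05" --pt "8.5 21 13.4 10 0 0 -0.05" --pt "8.5 24.3 14.4 11.3 0 0 -0.05" --pt "8.5 24.3 14.4 11.3 0 0 -0.05" --pt "8.5 24.3 14.4 11.3 0 0 -0.05"

```text
time_s: 4.15
tcp_pos: [0.6208, 0.2527, 0.2977]
orientation: [-0.001, 0.693, 0.721, -0.001]
wrist_force: [-0.5, -1.5, 0.9]
opening: 0.0849
grip_force: 0.0
```

Run:
```python
from h import *
o=monitor.get_obs(); print(o["joint_pos"].round(2),pose()[0])
p=capture("wrist"); save(p,"w2.png")
for q in ["lever_pivot","lever_knob","mark_tip"]:
    print(q,[(round(d["score"],2),c2w(p,d["point"]).round(4).tolist()) for d in nets.landmark_of(q,p)][:3])
W=cloud(p); hsv=cv2.cvtColor(p["color"],cv2.COLOR_RGB2HSV); near=np.hypot(W[...,0]-.635,W[...,1]-.208)<.085
m=((hsv[...,0]<8)|(hsv[...,0]>172))&(hsv[...,1]>130)&near; print("red",W[m].mean(0),m.sum())
m=(hsv[...,0]>45)&(hsv[...,0]<75)&(hsv[...,1]>100)&near; print("green",W[m].mean(0),m.sum())
k=(abs(W[...,2]-.104)<.004)&near; print("knob",W[k].mean(0),k.sum())
wh=(hsv[...,1]<40)&(hsv[...,2]>120)&near&(abs(W[...,2]-.061)<.004)
(c,r)=cv2.minEnclosingCircle(W[wh][:,:2].astype(np.float32)); print("dial",c,r,np.percentile(W[wh],[1,99],axis=0))
```

```text
[-0.07  0.55 -0.68  1.27  0.34  1.44 -0.68] [0.6207824  0.25273523 0.29765076]
lever_pivot [(0.85, [0.6361, 0.2027, 0.0652])]
lever_knob [(0.8, [0.6234, 0.2564, 0.1076])]
mark_tip [(0.71, [0.6209, 0.2612, 0.1055]), (0.7, [0.5876, 0.2499, 0.0629])]
red [0.58687197 0.25365539 0.06544571] 100
green [0.56665574 0.20334894 0.06293765] 21
knob [0.6206531  0.25602296 0.10339349] 233
dial (0.6363767385482788, 0.20497064292430878) 0.07595348358154297 [[0.56541228 0.13938711 0.05970554]
 [0.70632525 0.27628341 0.06348449]]
```

View pics/w2.png

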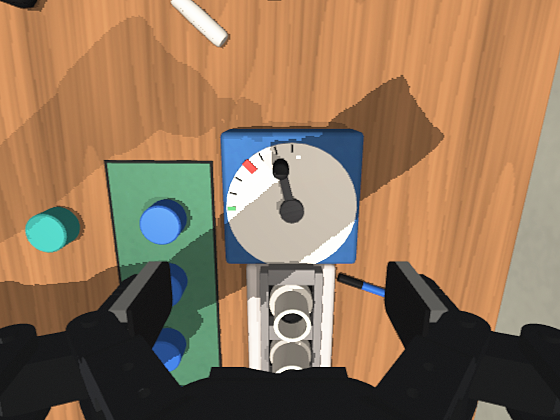

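servo_tool --pt "6 0.33 0 4 0 0 0" --pt "6 0.33 0 8 0 0 0" --pt "6 0.33 0 12 0 0 0" --pt "6 0.33 0 16 0 0 0" --pt "6 0.33 0 20 0 0 0" --pt "6 0.33 0 21 0 0 0" --pt "1 0.33 0 21 0 0 0" --pt "1 0.33 0 21 0 0 0" --pt "1 0.33 0 21 0 0 0" --pt "1 0.33 0 21 0 0 0" --grip_force 20

```text
time_s: 5.18
tcp_pos: [0.623, 0.2552, 0.0928]
orientation: [0.001, 0.694, 0.72, 0.002]
wrist_force: [0.2, 0.6, -0.3]
opening: 0.0118
grip_force: 0.0
```

servo_tool --pt "1 0 0 0 0 0 0" --pt "1 -0.4 -1.05 0 0 0 0" --pt "1 -1 -2 0 0 0 0" --pt "1 -1.85 -2.8 0 0 0 0" --pt "1 -2.8 -3.4 0 0 0 0" --pt "1 -3.9 -3.8 0 0 0 0" --pt "1 -5 -3.9 0 0 0 0" --pt "1 -5.3 -3.9 0 0 0 0" --pt "1 -5.3 -3.9 0 0 0 0" --pt "1 -5.3 -3.9 0 0 0 0"

```text
time_s: 6.02
tcp_pos: [0.5849, 0.1997, 0.0897]
orientation: [0.0, 0.694, 0.72, 0.0]
wrist_force: [0.1, 0.2, -0.3]
opening: 0.0098
grip_force: 0.0
```

Run:
```python
from h import *
o=monitor.get_obs(); print(o["opening"],o["wrist_force"],pose()[0])
```

```text
0.009802336890858703 [ 0.08104822  0.19188376 -0.3322736 ] [0.58489148 0.19969378 0.0897087 ]
```

Run:
```python
from h import *
p=capture("wrist"); save(p,"w3.png")
p=capture("top"); cv2.imwrite("pics/d3.png",cv2.resize(p["color"][140:225,170:255,::-1],None,fx=6,fy=6,interpolation=cv2.INTER_CUBIC))
```

```text
(no output)
```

View pics/w3.png

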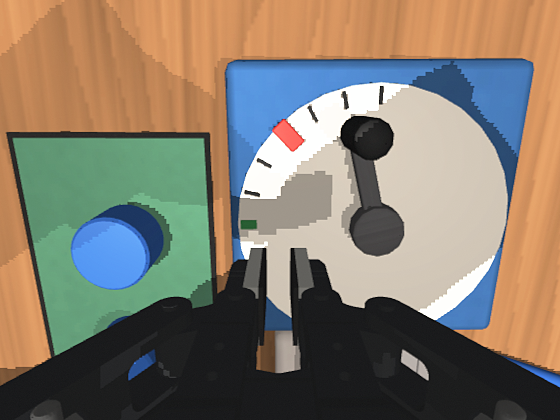

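Run:
```python
from h import *
p=capture("wrist"); W=cloud(p)
print("tcp",pose()[0])
near=np.hypot(W[...,0]-.635,W[...,1]-.208)<.085
k=(abs(W[...,2]-.104)<.004)&near; 
n,l,s,c=cv2.connectedComponentsWithStats(k.astype(np.uint8))
for i in range(1,n):
    if s[i,4]>60: print(s[i],W[l==i].mean(0),W[l==i].min(0),W[l==i].max(0))
for u,v in [(255,252),(300,252),(258,270),(300,270),(258,300)]: print(u,v,W[v,u])
```

```text
tcp [0.58442874 0.20062212 0.08956336]
[ 351  121   43   42 1409] [0.61997474 0.25564683 0.10329955] [0.61183222 0.2466215  0.10000736] [0.6296158  0.26384808 0.1056558 ]
255 252 [0.57350274 0.2117206  0.11961126]
300 252 [0.59146622 0.21238476 0.11957272]
258 270 [0.57555251 0.21177461 0.13573918]
300 270 [0.59060678 0.21178623 0.13459131]
258 300 [0.5763014  0.20688224 0.14775912]
```

Run:
```python
from h import *
p=capture("wrist"); W=cloud(p)
print(arm.tip_reach, [a for a in dir(arm) if a[0]!='_'])
for u in (250,258,298,303):
    print(u,[(v,W[v,u].round(3).tolist()) for v in range(236,262,3)])
```

```text
0.008 ['MotionError', 'tip_reach']
250 [(236, [0.567, 0.197, 0.062]), (239, [0.567, 0.195, 0.062]), (242, [0.567, 0.193, 0.062]), (245, [0.567, 0.191, 0.062]), (248, [0.571, 0.211, 0.114]), (251, [0.571, 0.211, 0.118]), (254, [0.571, 0.211, 0.121]), (257, [0.572, 0.211, 0.123]), (260, [0.572, 0.211, 0.126])]
258 [(236, [0.572, 0.197, 0.061]), (239, [0.572, 0.195, 0.061]), (242, [0.572, 0.193, 0.061]), (245, [0.572, 0.191, 0.062]), (248, [0.574, 0.212, 0.115]), (251, [0.574, 0.211, 0.117]), (254, [0.575, 0.212, 0.121]), (257, [0.575, 0.211, 0.123]), (260, [0.575, 0.212, 0.126])]
298 [(236, [0.594, 0.198, 0.062]), (239, [0.595, 0.196, 0.062]), (242, [0.595, 0.194, 0.062]), (245, [0.595, 0.193, 0.063]), (248, [0.591, 0.212, 0.114]), (251, [0.591, 0.212, 0.118]), (254, [0.591, 0.212, 0.12]), (257, [0.59, 0.212, 0.124]), (260, [0.59, 0.212, 0.126])]
303 [(236, [0.597, 0.198, 0.061]), (239, [0.597, 0.196, 0.062]), (242, [0.597, 0.194, 0.062]), (245, [0.598, 0.193, 0.063]), (248, [0.593, 0.212, 0.115]), (251, [0.593, 0.212, 0.117]), (254, [0.592, 0.213, 0.122]), (257, [0.592, 0.213, 0.124]), (260, [0.592, 0.212, 0.127])]
```

The wrist depth shows the fingertips at z≈0.114 while the TCP reads 0.090. The tips stand about 25 mm above the reported TCP, so the fingers passed over the knob, which tops out at 0.104. I correct for that.

servo_tool --pt "4 1 1 -1.5 0 0 0" --pt "4 3.5 2.5 -1.5 0 0 0" --pt "4 5.4 3.75 -1.5 0 0 0" --pt "4 5.4 3.75 -0.5 0 0 0" --pt "4 5.4 3.75 1 0 0 0" --pt "4 5.4 3.75 2.5 0 0 0" --pt "4 5.4 3.75 3.5 0 0 0" --pt "4 5.4 3.75 3.5 0 0 0"

```text
time_s: 6.88
tcp_pos: [0.6182, 0.2544, 0.0518]
orientation: [-0.001, 0.694, 0.72, -0.002]
wrist_force: [-0.4, -0.8, -1.2]
opening: 0.0396
grip_force: 0.0
```

servo_tool --pt "0.8 0 0 0 0 0 0" --pt "0.8 0 0 0 0 0 0" --pt "0.8 0 0 0 0 0 0" --pt "0.8 0 0 0 0 0 0" --pt "0.8 0 0 0 0 0 0" --grip_force 20

```text
time_s: 7.3
tcp_pos: [0.6205, 0.2553, 0.0553]
orientation: [0.0, 0.694, 0.72, 0.001]
wrist_force: [2.1, 0.5, -2.2]
opening: 0.0171
grip_force: 21.8
```

servo_tool --pt "0.8 -0.4 -1.05 0 0 0 0" --pt "0.8 -1 -2 0 0 0 0" --pt "0.8 -1.85 -2.8 0 0 0 0" --pt "0.8 -2.8 -3.4 0 0 0 0" --pt "0.8 -3.9 -3.8 0 0 0 0" --pt "0.8 -5 -3.9 0 0 0 0" --pt "0.8 -5.3 -3.9 0 0 0 0" --pt "0.8 -5.4 -3.9 0 0 0 0" --pt "0.8 -5.4 -3.9 0 0 0 0"

```text
time_s: 8.05
tcp_pos: [0.5853, 0.2049, 0.0566]
orientation: [-0.001, 0.693, 0.721, 0.005]
wrist_force: [6.3, 11.9, -4.6]
opening: 0.0173
grip_force: 21.0
```

Run:
```python
from h import *
o=monitor.get_obs(); print(o["opening"],o["wrist_force"],pose()[0])
```

```text
0.017294139882231545 [ 6.34833446 11.87987604 -4.60721476] [0.58531746 0.20486166 0.05658663]
```

servo_tool --pt "4.5 0.3 0 0 0 0 0" --pt "4.5 0.3 0 0 0 0 0" --pt "4.5 0.3 0 -3 0 0 0" --pt "6 0.3 0 -7 0 0 0" --pt "8 -0.5 -2 -10 0 0 0" --pt "8 -1.5 -5 -11 0 0 0" --pt "8 -2.5 -8 -11 0 0 0" --pt "8 -2.9 -11.4 -11 0 0 0" --pt "8 -2.9 -11.4 -11 0 0 0" --pt "8 -2.9 -11.4 -11 0 0 0"

```text
time_s: 8.88
tcp_pos: [0.4683, 0.1655, 0.165]
orientation: [0.001, 0.694, 0.72, -0.001]
wrist_force: [0.2, -0.1, 0.8]
opening: 0.08
grip_force: 0.0
```

```bash
cat >> h.py <<'E'
def lever(p):
    W=cloud(p); k=(abs(W[...,2]-.104)<.004)&(abs(np.hypot(W[...,0]-.6355,W[...,1]-.206)-.052)<.012)
    if k.sum()<15: return None
    q=W[k].mean(0); return q.round(4).tolist(), k.sum(), float(np.arctan2(q[1]-.206,-(q[0]-.6355))+.0387)
E
python3 - <<'E'
from h import *
o=monitor.get_obs(); print(o["opening"],o["wrist_force"],pose()[0],o["joint_pos"].round(2))
p=capture("wrist"); save(p,"w4.png"); print(lever(p),lever(capture("side")),caps(p)); W=cloud(p)
f=p["range_z"]<.30; n,l,s,c=cv2.connectedComponentsWithStats((f&(W[...,2]>.1)).astype(np.uint8))
for i in range(1,n):
    if s[i,4]>60: q=W[l==i]; print(s[i],q.min(0).round(3),q.max(0).round(3))
E
```

```text
0.07998215278957362 [ 0.22926676 -0.0841262   0.82018645] [0.46827986 0.16554996 0.16496274] [ 0.14  0.38 -0.76  1.89  0.31  0.99 -0.72]
([0.5822, 0.2039, 0.1033], np.int64(628), -0.0013232802460987902) ([0.5857, 0.2075, 0.1033], np.int64(26), 0.0687910108440369) [(0.6074, 0.2124, 0.0595, 184.9, 7879), (0.4727, 0.168, 0.0336, 52.1, 2865), (0.6809, 0.1417, 0.0594, 23.6, 213), (0.4714, 0.0768, 0.0335, 52.3, 2297), (0.4666, -0.0169, 0.0334, 46.5, 588)]
[450 147  29  28 630] [0.464 0.195 0.1  ] [0.591 0.235 0.328]
[    0   259   560   161 50888] [0.395 0.004 0.1  ] [0.658 0.235 0.328]
```

View pics/w4.png

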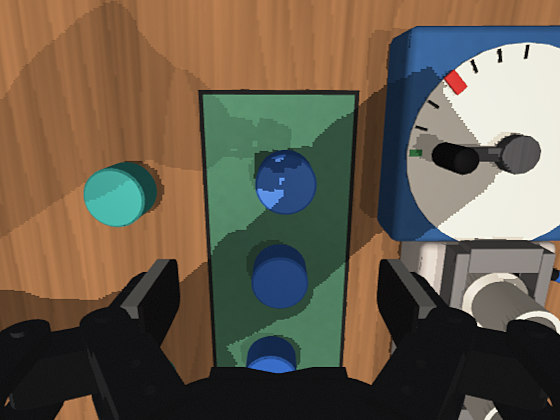

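servo_tool --pt "7 0.2 0.4 3 0 0 0" --pt "7 0.2 0.4 6 0 0 0" --pt "7 0.2 0.4 9 0 0 0" --pt "7 0.2 0.4 12 0 0 0" --pt "7 0.2 0.4 14 0 0 0" --pt "7 0.2 0.4 15.5 0 0 0" --pt "7 0.2 0.4 16 0 0 0" --pt "7 0.2 0.4 16 0 0 0"

```text
time_s: 9.65
tcp_pos: [0.4738, 0.1688, 0.0032]
orientation: [-0.001, 0.694, 0.72, -0.001]
wrist_force: [-0.5, -0.3, 0.3]
opening: 0.0703
grip_force: 0.0
```

```bash
cat >> h.py <<'E'
def tips(p):
    """finger silhouettes: lowest z of near points on each side (x,y,z)"""
    W=cloud(p); m=(p["range_z"]>.02)&(p["range_z"]<.25)
    for u in range(60,520,1):
        pass
    t,_=pose(); out=[]
    for s in (-1,1):
        k=m&((W[...,0]-t[0])*s>0)&(abs(W[...,0]-t[0])<.06)&(W[...,1]<t[1]+.02); q=W[k]
        out.append((q[q[:,2].argmin()].round(4).tolist(),int(k.sum())))
    return out
E
python3 - <<'E'
from h import *
o=monitor.get_obs(); print(o["opening"],o["wrist_force"],pose()[0])
p=capture("wrist"); print(tips(p)); save(p,"w5.png")
E
```

```text
0.07033359949722083 [-0.48194166 -0.26907884  0.31845972] [0.47378023 0.1688035  0.00320287]
[([0.4362, 0.129, -0.0019], 38364), ([0.5142, 0.1459, -0.0013], 37983)]
```

View pics/w5.png

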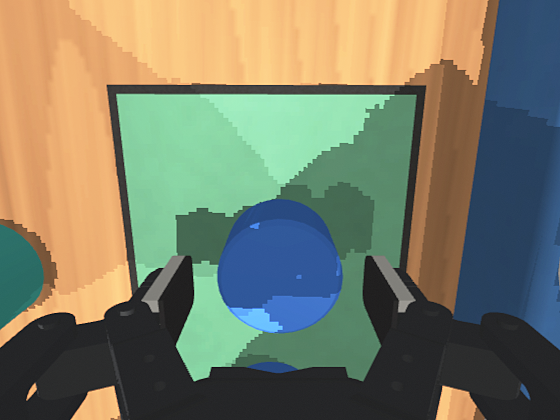

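servo_tool --pt "7 -0.05 -0.1 1 0 0 0" --pt "7 -0.05 -0.1 2 0 0 0" --pt "7 -0.05 -0.1 2 0 0 0" --pt "4.5 -0.05 -0.1 2 0 0 0" --pt "4.5 -0.05 -0.1 2 0 0 0" --pt "4.5 -0.05 -0.1 2 0 0 0" --pt "4.5 -0.05 -0.1 2 0 0 0" --pt "4.5 -0.05 -0.1 2 0 0 0" --grip_force 40

```text
time_s: 10.37
tcp_pos: [0.4732, 0.1683, -0.0151]
orientation: [0.0, 0.694, 0.72, 0.0]
wrist_force: [-0.6, -0.2, 2.1]
opening: 0.0507
grip_force: 41.6
```

Run:
```python
from h import *
o=monitor.get_obs(); print(o["opening"],o["grip_force"],o["wrist_force"],pose()[0])
p=capture("wrist"); print(caps(p)); go(.6397,.0901,.17,1.609)
```

```text
0.05066891112251382 41.64387183089275 [-0.57162417 -0.20194804  2.14802503] [ 0.47319988  0.16826519 -0.0150701 ]
[(0.5559, 0.1891, 0.0458, 58.1, 2294), (0.4713, 0.168, 0.0336, 53.0, 14227)]
shift [-8.42, 16.36, -18.5] turn [0.001, -0.0, -0.001]
```

servo_tool --pt "4.5 0 0 -4 0 0 0" --pt "4.5 0 0 -8 0 0 0" --pt "4.5 0 0 -12 0 0 0" --pt "4.5 0 2 -15 0 0 0" --pt "4.5 -2 5 -17 0 0 0" --pt "4.5 -4 8 -17 0 0 0" --pt "4.5 -5.5 11 -17 0 0 0" --pt "4.5 -7 14 -17 0 0 0" --pt "4.5 -8.4 16.4 -17 0 0 0" --pt "4.5 -8.4 16.4 -17 0 0 0"

```text
time_s: 11.25
tcp_pos: [0.6444, 0.0851, 0.1536]
orientation: [0.001, 0.696, 0.718, -0.0]
wrist_force: [-0.9, -0.5, -1.9]
opening: 0.051
grip_force: 42.3
```

servo_tool --pt "4.5 0 0 0 0 0 0" --pt "4.5 0 0 0 0 0 0" --pt "4.5 0 0 0 0 0 0"

```text
time_s: 11.5
tcp_pos: [0.6389, 0.0914, 0.1546]
orientation: [-0.0, 0.693, 0.721, -0.0]
wrist_force: [-0.8, 0.9, -0.3]
opening: 0.0509
grip_force: 42.3
```

Run:
```python
from h import *
o=monitor.get_obs(); print(o["opening"],o["grip_force"],o["wrist_force"],pose()[0],o["time_s"])
p=capture("wrist"); save(p,"w6.png");print(caps(p)); print(rims(p,[(.6428,.0161)]));go(.6405,.0904,.108,1.609)
```

```text
0.050932496493979754 42.314801649190485 [-0.77252954  0.8821174  -0.3482599 ] [0.63886369 0.09136552 0.15462636] 11.5
[(0.5831, 0.1771, 0.0594, 102.5, 2590), (0.6902, 0.182, 0.0594, 102.9, 2518), (0.4718, 0.0764, 0.0336, 52.2, 3002), (0.6373, 0.0911, 0.2032, 53.3, 14267), (0.4672, -0.0263, 0.0334, 51.5, 1068), (0.4829, -0.1293, 0.0334, 44.2, 590)]
[(0.6455, 0.0032, 36.7, 340, 0.1195)]
shift [-0.1, 0.15, 4.68] turn [-0.0, -0.0, 0.001]
```

View pics/w6.png

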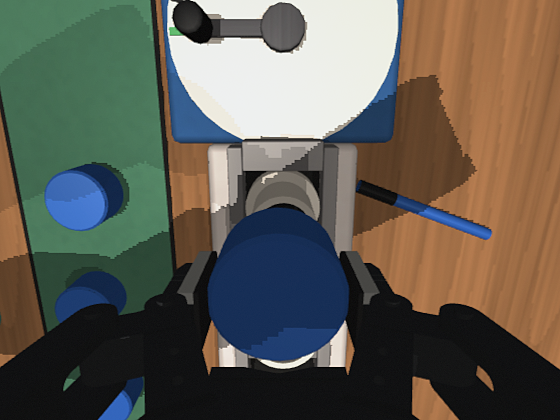

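servo_tool --pt "4.5 -0.1 0.2 2 0 0 0" --pt "4.5 -0.1 0.2 3.5 0 0 0" --pt "4.5 -0.1 0.2 4.3 0 0 0" --pt "4.5 -0.1 0.2 4.8 0 0 0" --pt "4.5 -0.1 0.2 5.2 0 0 0" --pt "4.5 -0.1 0.2 5.6 0 0 0" --pt "4.5 -0.1 0.2 5.6 0 0 0" --pt "4.5 -0.1 0.2 5.6 0 0 0"

```text
time_s: 12.22
tcp_pos: [0.6422, 0.09, 0.1016]
orientation: [0.001, 0.694, 0.72, 0.001]
wrist_force: [-8.0, -2.9, 19.5]
opening: 0.0511
grip_force: 44.3
```

Run:
```python
from h import *
o=monitor.get_obs(); print(o["opening"],o["grip_force"],o["wrist_force"],o["torque"],pose()[0],o["time_s"])
```

```text
0.0511204868404045 44.27090401528403 [-8.03399005 -2.88127377 19.46774101] [-0.58099938  1.92142367 -0.00355683] [0.64224577 0.09000032 0.10164921] 12.2167
```

Blocked at cap z≈57 mm on the 40 mm tube, so this cap is a bigger one, presumably the 45. I try it on the next tube, 74 mm along.

servo_tool --pt "4.5 0 0 -2 0 0 0" --pt "4.5 0 0 -4 0 0 0" --pt "4.5 -2.5 0 -4 0 0 0" --pt "4.5 -5 0 -4 0 0 0" --pt "4.5 -7.4 0 -4 0 0 0" --pt "4.5 -7.4 0 -4 0 0 0" --pt "4.5 -7.4 0 -3 0 0 0" --pt "4.5 -7.4 0 -2 0 0 0" --pt "4.5 -7.4 0 -1.5 0 0 0" --pt "4.5 -7.4 0 -1.5 0 0 0"

```text
time_s: 13.05
tcp_pos: [0.6433, 0.0166, 0.1116]
orientation: [-0.001, 0.693, 0.721, -0.001]
wrist_force: [-0.5, -1.2, 0.1]
opening: 0.0504
grip_force: 42.3
```

Run:
```python
from h import *
o=monitor.get_obs(); print(o["wrist_force"],pose()[0],o["time_s"]); p=capture("wrist"); print(caps(p)); go(.6435,.0163,.098,1.609)
```

```text
[-0.52988983 -1.23805551  0.1183887 ] [0.64334756 0.0166128  0.11158865] 13.05
[(0.5833, 0.1361, 0.0587, 46.3, 931), (0.6931, 0.1404, 0.0587, 47.1, 885), (0.4721, 0.0761, 0.0336, 52.5, 4211), (0.6419, 0.0165, 0.1602, 52.9, 14312), (0.467, -0.0274, 0.0335, 52.9, 3687), (0.5851, 0.0096, 0.191, 8.3, 29)]
shift [-0.03, -0.03, 1.44] turn [-0.002, -0.0, 0.001]
```

servo_tool --pt "4.5 0 0 0.4 0 0 0" --pt "4.5 0 0 0.8 0 0 0" --pt "4.5 0 0 1.1 0 0 0" --pt "4.5 0 0 1.4 0 0 0" --pt "4.5 0 0 1.4 0 0 0" --pt "4.5 0 0 1.4 0 0 0"

```text
time_s: 13.6
tcp_pos: [0.6446, 0.0154, 0.0994]
orientation: [-0.0, 0.694, 0.72, -0.0]
wrist_force: [-0.4, -1.0, -1.3]
opening: 0.0508
grip_force: 42.3
```

servo_tool --pt "4.5 0 0 0.4 0 0 0" --pt "4.5 0 0 0.7 0 0 0" --pt "4.5 0 0 1.0 0 0 0" --pt "4.5 0 0 1.2 0 0 0" --pt "4.5 0 0 1.2 0 0 0"

```text
time_s: 14.02
tcp_pos: [0.645, 0.0154, 0.0907]
orientation: [0.001, 0.694, 0.72, 0.0]
wrist_force: [-10.4, -3.4, 28.6]
opening: 0.0508
grip_force: 45.3
```

servo_tool --pt "7 0 0 0 0 0 0" --pt "7 0 0 0 0 0 0" --pt "7 0 0 0 0 0 0" --pt "7 0 0 -3 0 0 0" --pt "7 0 0 -6 0 0 0" --pt "7 1.5 -4 -7 0 0 0" --pt "7 3 -8 -7 0 0 0" --pt "7 4.5 -12 -6 0 0 0" --pt "7 6 -16 -4 0 0 0" --pt "7 6.8 -17 -2 0 0 0"

```text
time_s: 14.85
tcp_pos: [0.4692, 0.0778, 0.1082]
orientation: [0.001, 0.694, 0.72, 0.0]
wrist_force: [0.1, -0.9, -0.5]
opening: 0.0701
grip_force: 0.0
```

servo_tool --pt "7 0 0 0 0 0 0" --pt "7 0 0 0 0 0 0" --pt "7 0 0 0 0 0 0"

```text
time_s: 15.1
tcp_pos: [0.4733, 0.0771, 0.1078]
orientation: [0.0, 0.694, 0.72, 0.0]
wrist_force: [-0.1, -0.8, 0.1]
opening: 0.0701
grip_force: 0.0
```

Run:
```python
from h import *
o=monitor.get_obs(); print(o["wrist_force"],pose()[0],o["time_s"]); p=capture("wrist"); c=caps(p);print(c); print(caps(capture("top")))
b=[q for q in c if abs(q[2]-.0336)<.003 and abs(q[1]-.076)<.04]
if b: go(b[0][0]+.001,b[0][1]+.0002,-.015,1.609)
```

```text
[-0.06409538 -0.78145691  0.12341436] [0.47326572 0.07705377 0.10779831] 15.1
[(0.585, 0.1674, 0.0594, 90.1, 4698), (0.4716, 0.0764, 0.0336, 52.5, 4194), (0.4669, -0.027, 0.0335, 52.5, 3092)]
[(0.6338, 0.2582, 0.06, 157.9, 288), (0.6439, 0.0146, 0.1393, 50.7, 238), (0.4783, -0.1296, 0.0339, 50.5, 188)]
shift [-0.04, -0.16, 12.31] turn [0.002, -0.001, -0.002]
```

servo_tool --pt "7 -0.05 0 4 0 0 0" --pt "7 -0.05 0 8 0 0 0" --pt "7 -0.05 0 11 0 0 0" --pt "7 -0.05 0 12.2 0 0 0" --pt "7 -0.05 0 12.3 0 0 0" --pt "4.5 -0.05 0 12.3 0 0 0" --pt "4.5 -0.05 0 12.3 0 0 0" --pt "4.5 -0.05 0 12.3 0 0 0" --pt "4.5 -0.05 0 12.3 0 0 0" --pt "4.5 -0.05 0 12.3 0 0 0" --grip_force 40

```text
time_s: 16.03
tcp_pos: [0.4732, 0.0766, -0.0145]
orientation: [0.001, 0.694, 0.72, 0.001]
wrist_force: [0.5, -0.3, 3.9]
opening: 0.051
grip_force: 41.8
```

servo_tool --pt "4.5 0 0 -4 0 0 0" --pt "4.5 0 0 -8 0 0 0" --pt "4.5 0 0 -12 0 0 0" --pt "4.5 0 3 -14 0 0 0" --pt "4.5 0.2 6 -16 0 0 0" --pt "4.5 0.4 9.5 -16 0 0 0" --pt "4.5 0.6 13 -16 0 0 0" --pt "4.5 0.7 16.8 -16 0 0 0" --pt "4.5 0.7 16.8 -15 0 0 0" --pt "4.5 0.7 16.8 -14 0 0 0"

```text
time_s: 16.87
tcp_pos: [0.6418, 0.09, 0.1245]
orientation: [0.0, 0.694, 0.72, 0.001]
wrist_force: [-0.6, 0.1, -0.5]
opening: 0.0509
grip_force: 42.5
```

servo_tool --pt "4.5 0 0 0.8 0 0 0" --pt "4.5 0 0 0.8 0 0 0" --pt "4.5 0 0 0.8 0 0 0"

```text
time_s: 17.12
tcp_pos: [0.6385, 0.0895, 0.1162]
orientation: [-0.0, 0.694, 0.72, -0.001]
wrist_force: [0.4, -0.3, -0.6]
opening: 0.051
grip_force: 42.5
```

Run:
```python
from h import *
o=monitor.get_obs(); print(o["opening"],o["wrist_force"],pose()[0],o["time_s"]); p=capture("wrist"); print(caps(p)); go(.6415,.0901,.0975,1.609)
```

```text
0.05098599733965039 [ 0.3664847  -0.29568279 -0.55511127] [0.63854101 0.08954291 0.11619103] 17.1167
[(0.5833, 0.1713, 0.0594, 93.2, 3365), (0.6905, 0.1762, 0.0595, 92.4, 3316), (0.6372, 0.0889, 0.1642, 53.7, 14173), (0.4617, -0.0195, 0.0334, 47.8, 877), (0.4946, -0.1104, 0.0285, 10.2, 39)]
shift [0.03, 0.24, 1.94] turn [-0.0, 0.0, -0.001]
```

servo_tool --pt "4.5 0 0.3 0 0 0 0" --pt "4.5 0 0.3 0.6 0 0 0" --pt "4.5 0 0.3 1.1 0 0 0" --pt "4.5 0 0.3 1.5 0 0 0" --pt "4.5 0 0.3 1.8 0 0 0" --pt "4.5 0 0.3 1.8 0 0 0"

```text
time_s: 17.67
tcp_pos: [0.6445, 0.0906, 0.1041]
orientation: [0.002, 0.694, 0.72, 0.002]
wrist_force: [-12.9, -4.9, 44.7]
opening: 0.0507
grip_force: 48.5
```

Run:
```python
from h import *
o=monitor.get_obs(); print(o["opening"],o["wrist_force"],pose()[0],o["time_s"]); p=capture("wrist"); print([c for c in caps(p) if c[2]>.1])
```

```text
0.05067391064258122 [-12.8688894   -4.87365118  44.7075882 ] [0.64453805 0.09056922 0.10413829] 17.6667
[(0.6426, 0.09, 0.1535, 53.5, 14466)]
```

Top at 0.1535 puts the cap edge on the rim (60 mm), so this one is smaller. I try it on the 35 mm tube.

servo_tool --pt "4.5 0 0 -2 0 0 0" --pt "4.5 0 0 -5 0 0 0" --pt "4.5 -4 0 -6 0 0 0" --pt "4.5 -8 0 -6 0 0 0" --pt "4.5 -12 0 -6 0 0 0" --pt "4.5 -16 0 -6 0 0 0" --pt "4.5 -20 0 -6 0 0 0" --pt "4.5 -22.2 0 -5 0 0 0" --pt "4.5 -22.2 0 -3 0 0 0" --pt "4.5 -22.2 0 -2 0 0 0"

```text
time_s: 18.55
tcp_pos: [0.6499, -0.1348, 0.1161]
orientation: [-0.001, 0.695, 0.719, -0.001]
wrist_force: [-0.9, -0.3, -1.7]
opening: 0.0509
grip_force: 44.1
```

servo_tool --pt "4.5 0 0 0 0 0 0" --pt "4.5 0 0 0 0 0 0" --pt "4.5 0 0 0 0 0 0"

```text
time_s: 18.8
tcp_pos: [0.6517, -0.1301, 0.1194]
orientation: [0.0, 0.693, 0.721, 0.001]
wrist_force: [0.5, 0.1, -0.6]
opening: 0.0511
grip_force: 44.1
```

Run:
```python
from h import *
o=monitor.get_obs(); print(o["opening"],o["wrist_force"],pose()[0],o["time_s"]); p=capture("wrist"); print(caps(p)); go(.6499,-.1325,.098,1.609)
```

```text
0.05109744702407084 [ 0.50511045  0.11314254 -0.55026018] [ 0.65167274 -0.13005498  0.11942556] 18.8
[(0.4723, -0.0295, 0.0336, 50.3, 2602), (0.477, -0.1294, 0.0336, 52.9, 4012), (0.6502, -0.1306, 0.1685, 53.1, 14343)]
shift [-0.21, -0.21, 2.17] turn [0.002, -0.0, 0.001]
```

servo_tool --pt "4.5 0 0 0.5 0 0 0" --pt "4.5 0 0 0.8 0 0 0" --pt "4.5 0 0 0.8 0 0 0" --pt "4.5 0 0 0.8 0 0 0" --pt "4.5 0 0 0.8 0 0 0"

```text
time_s: 19.27
tcp_pos: [0.6512, -0.1319, 0.1106]
orientation: [0.0, 0.694, 0.72, -0.0]
wrist_force: [-0.1, 0.2, -1.0]
opening: 0.0509
grip_force: 44.1
```

Run:
```python
from h import *
for i in range(4):
    p=capture("wrist"); print(pose()[0].round(4),[c[:3] for c in caps(p) if c[2]>.1],monitor.get_obs()["joint_vel"].round(3))
```

```text
[ 0.6512 -0.1319  0.1107] [(0.6494, -0.1327, 0.1596)] [-0.001 -0.002  0.    -0.    -0.    -0.001  0.   ]
[ 0.6512 -0.132   0.1107] [(0.6496, -0.1325, 0.1597)] [ 0.001 -0.001 -0.002  0.001  0.002 -0.001 -0.001]
[ 0.6512 -0.132   0.1107] [(0.6495, -0.1326, 0.1597)] [ 0.     0.002  0.     0.     0.002 -0.    -0.001]
[ 0.6512 -0.132   0.1107] [(0.6496, -0.1329, 0.1597)] [-0.001  0.001  0.001  0.002 -0.001  0.001  0.001]
```

servo_tool --pt "4.5 0 -0.05 0.3 0 0 0" --pt "4.5 0 -0.05 0.6 0 0 0" --pt "4.5 0 -0.05 0.9 0 0 0" --pt "4.5 0 -0.05 1.2 0 0 0" --pt "4.5 0 -0.05 1.2 0 0 0" --pt "4.5 0 -0.05 1.2 0 0 0" --pt "4.5 0 -0.05 1.2 0 0 0"

```text
time_s: 20.05
tcp_pos: [0.6534, -0.1318, 0.103]
orientation: [0.003, 0.694, 0.72, 0.002]
wrist_force: [-7.2, -1.1, 28.1]
opening: 0.0504
grip_force: 47.3
```

Run:
```python
from h import *
o=monitor.get_obs(); print(o["opening"],o["wrist_force"],pose()[0],o["time_s"]); p=capture("wrist"); print([c for c in caps(p)])
```

```text
0.05043674893099565 [-7.17029899 -1.14319913 28.08708229] [ 0.65335474 -0.13183935  0.10300509] 20.05
[(0.4828, -0.0309, 0.0331, 40.1, 909), (0.4775, -0.1299, 0.0335, 52.9, 3476), (0.6515, -0.1326, 0.1531, 52.8, 14316)]
```

servo_tool --pt "4.5 0 -0.2 -0.4 0 0 0" --pt "4.5 0.15 -0.2 -0.4 0 0 0" --pt "4.5 0.15 -0.05 -0.4 0 0 0" --pt "4.5 0.15 0.1 -0.4 0 0 0" --pt "4.5 -0.15 0.1 -0.4 0 0 0" --pt "4.5 -0.15 -0.1 -0.4 0 0 0" --pt "4.5 -0.15 -0.3 -0.4 0 0 0" --pt "4.5 0.1 -0.3 -0.4 0 0 0" --pt "4.5 0 -0.15 -0.4 0 0 0" --pt "4.5 0 -0.15 -0.4 0 0 0"

```text
time_s: 20.93
tcp_pos: [0.6497, -0.1317, 0.1036]
orientation: [0.0, 0.694, 0.72, 0.0]
wrist_force: [-3.7, 0.9, 13.0]
opening: 0.0509
grip_force: 45.8
```

Run:
```python
from h import *
o=monitor.get_obs(); print(o["opening"],o["wrist_force"],pose()[0],o["time_s"]); p=capture("wrist"); print([c for c in caps(p)])
```

```text
0.050909799823053506 [-3.72556336  0.86929266 13.04951877] [ 0.64966051 -0.13171185  0.10359669] 20.9333
[(0.4801, -0.0317, 0.0334, 43.5, 1523), (0.4776, -0.1297, 0.0336, 52.8, 3911), (0.648, -0.1324, 0.1536, 53.0, 14464)]
```

servo_tool --pt "4.5 0 0 -3 0 0 0" --pt "4.5 1 -2 -4 0 0 0" --pt "4.5 3 -4.5 -4 0 0 0" --pt "4.5 6 -7 -4 0 0 0" --pt "4.5 9 -9.5 -4 0 0 0" --pt "4.5 12 -11.5 -4 0 0 0" --pt "4.5 15 -13.5 -3 0 0 0" --pt "4.5 18 -15.5 -1 0 0 0" --pt "4.5 21.3 -16.8 2 0 0 0" --pt "4.5 21.3 -16.8 5 0 0 0"

```text
time_s: 21.82
tcp_pos: [0.4714, 0.0805, 0.0531]
orientation: [-0.0, 0.692, 0.722, 0.002]
wrist_force: [0.4, 0.0, -1.1]
opening: 0.0504
grip_force: 44.7
```

servo_tool --pt "4.5 0 0 2 0 0 0" --pt "4.5 0 0 2 0 0 0" --pt "4.5 0 0 2 0 0 0" --pt "4.5 0 0 2 0 0 0"

```text
time_s: 22.15
tcp_pos: [0.474, 0.0747, 0.0333]
orientation: [0.0, 0.694, 0.72, 0.0]
wrist_force: [0.1, 0.0, -0.4]
opening: 0.0509
grip_force: 44.6
```

Run:
```python
from h import *
o=monitor.get_obs(); print(o["opening"],o["wrist_force"],pose()[0],o["time_s"]); p=capture("wrist"); print([c for c in caps(p)])
```

```text
0.05092484666354636 [ 0.09411777  0.04969956 -0.39202402] [0.47399914 0.07466776 0.03328996] 22.15
[(0.5679, 0.1563, 0.0592, 55.4, 5931), (0.4723, 0.0738, 0.0833, 53.2, 14504)]
```

servo_tool --pt "4.5 0 0 2.5 0 0 0" --pt "4.5 0 0 4.2 0 0 0" --pt "4.5 0 0 4.9 0 0 0" --pt "4.5 0 0 4.9 0 0 0" --pt "4.5 0 0 4.9 0 0 0" --pt "7 0 0 4.9 0 0 0" --pt "7 0 0 4.9 0 0 0" --pt "7 0 0 4.9 0 0 0" --pt "7 0 0 1 0 0 0" --pt "7 0 0 -3 0 0 0"

```text
time_s: 23.03
tcp_pos: [0.4714, 0.0745, 0.0623]
orientation: [-0.002, 0.694, 0.72, -0.002]
wrist_force: [2.0, -0.6, 0.6]
opening: 0.07
grip_force: 0.0
```

servo_tool --pt "7 -3 -0.3 -3 0 0 0" --pt "7 -6 -0.6 -4 0 0 0" --pt "7 -9 -0.9 -4 0 0 0" --pt "7 -10.1 -0.9 -4 0 0 0" --pt "7 -10.1 -0.9 -4 0 0 0" --pt "7 -10.1 -0.9 -4 0 0 0" --pt "7 -10.1 -0.9 -4 0 0 0"

```text
time_s: 23.62
tcp_pos: [0.4681, -0.0254, 0.1026]
orientation: [-0.0, 0.694, 0.72, 0.0]
wrist_force: [-0.0, -0.9, 1.0]
opening: 0.0696
grip_force: 0.0
```

Run:
```python
from h import *
o=monitor.get_obs(); print(o["wrist_force"],pose()[0],o["time_s"]); p=capture("wrist"); c=caps(p);print(c); print(lever(p),lever(capture("top")))
b=[q for q in c if abs(q[2]-.0336)<.003 and abs(q[1]+.027)<.04]
if b: go(b[0][0]+.0012,b[0][1]+.0003,-.015,1.609)
```

```text
[-0.02641781 -0.90751274  1.04059656] [ 0.46813169 -0.02541379  0.10262031] 23.6167
[(0.4726, 0.0741, 0.0329, 52.3, 815), (0.4665, -0.0277, 0.0336, 52.0, 4346), (0.4768, -0.1292, 0.0335, 52.8, 3194)]
None ([0.5844, 0.2014, 0.1034], np.int64(30), -0.051184246090058116)
shift [-0.24, -0.05, 11.75] turn [-0.0, -0.001, 0.001]
```

servo_tool --pt "7 -0.25 -0.05 4 0 0 0" --pt "7 -0.25 -0.05 8 0 0 0" --pt "7 -0.25 -0.05 11 0 0 0" --pt "7 -0.25 -0.05 11.75 0 0 0" --pt "7 -0.25 -0.05 11.75 0 0 0" --pt "4.5 -0.25 -0.05 11.75 0 0 0" --pt "4.5 -0.25 -0.05 11.75 0 0 0" --pt "4.5 -0.25 -0.05 11.75 0 0 0" --pt "4.5 -0.25 -0.05 11.75 0 0 0" --pt "4.5 -0.25 -0.05 11.75 0 0 0" --grip_force 40

```text
time_s: 24.55
tcp_pos: [0.4691, -0.029, -0.0133]
orientation: [0.001, 0.694, 0.72, 0.001]
wrist_force: [-0.4, -0.1, 9.2]
opening: 0.0513
grip_force: 42.4
```

servo_tool --pt "4.5 0 0 -4 0 0 0" --pt "4.5 0 0 -8 0 0 0" --pt "4.5 0 0 -12 0 0 0" --pt "4.5 1.5 2 -15 0 0 0" --pt "4.5 3.5 5 -17 0 0 0" --pt "4.5 5.5 8 -17 0 0 0" --pt "4.5 7.5 11 -17 0 0 0" --pt "4.5 9.5 14.5 -17 0 0 0" --pt "4.5 11.1 17.7 -17 0 0 0" --pt "4.5 11.1 17.7 -15 0 0 0"

```text
time_s: 25.38
tcp_pos: [0.6476, 0.094, 0.1396]
orientation: [0.002, 0.693, 0.721, 0.006]
wrist_force: [0.7, 0.3, -0.7]
opening: 0.0509
grip_force: 42.4
```

servo_tool --pt "4.5 0 0 1.5 0 0 0" --pt "4.5 0 0 2 0 0 0" --pt "4.5 0 0 2 0 0 0" --pt "4.5 0 0 2 0 0 0" --pt "4.5 0 0 2 0 0 0"

```text
time_s: 25.8
tcp_pos: [0.6409, 0.0881, 0.1166]
orientation: [0.001, 0.694, 0.72, 0.001]
wrist_force: [0.3, -0.2, 0.5]
opening: 0.0507
grip_force: 42.4
```

Run:
```python
from h import *
o=monitor.get_obs(); print(o["opening"],o["wrist_force"],pose()[0],o["time_s"]); p=capture("wrist"); print(caps(p)); go(.641,.0899,.0975,1.609)
```

```text
0.050690161921933964 [ 0.34903689 -0.19315938  0.48272545] [0.64094301 0.08811794 0.11655789] 25.8
[(0.5828, 0.1708, 0.0594, 91.7, 3373), (0.6896, 0.1755, 0.0595, 91.0, 3330), (0.4733, 0.0739, 0.0336, 52.9, 3914), (0.6392, 0.0885, 0.1633, 53.2, 14034)]
shift [0.17, 0.0, 1.91] turn [0.002, -0.0, -0.002]
```

servo_tool --pt "4.5 0.15 0 0 0 0 0" --pt "4.5 0.15 0 0.5 0 0 0" --pt "4.5 0.15 0 0.8 0 0 0" --pt "4.5 0.15 0 1.1 0 0 0" --pt "4.5 0.15 0 1.4 0 0 0" --pt "4.5 0.15 0 1.7 0 0 0" --pt "4.5 0.15 0 1.7 0 0 0" --pt "4.5 0.15 0 1.7 0 0 0"

```text
time_s: 26.52
tcp_pos: [0.6403, 0.0897, 0.0977]
orientation: [-0.0, 0.694, 0.72, -0.0]
wrist_force: [1.7, 0.7, -0.8]
opening: 0.0505
grip_force: 42.5
```

Run:
```python
from h import *
o=monitor.get_obs(); print(o["opening"],o["wrist_force"],pose()[0],o["time_s"]); p=capture("wrist"); print([c for c in caps(p) if c[2]>.1])
```

```text
0.05049117564532485 [ 1.71958503  0.69173315 -0.77382901] [0.6402835  0.08970704 0.09766965] 26.5167
[(0.6387, 0.0903, 0.1444, 53.1, 14051)]
```

servo_tool --pt "4.5 0 0 0.3 0 0 0" --pt "4.5 0 0 0.6 0 0 0" --pt "4.5 0 0 0.8 0 0 0" --pt "4.5 0 0 0.9 0 0 0" --pt "4.5 0 0 0.9 0 0 0" --pt "4.5 0 0 0.9 0 0 0"

```text
time_s: 27.07
tcp_pos: [0.6412, 0.0899, 0.0925]
orientation: [0.001, 0.694, 0.72, 0.001]
wrist_force: [-8.3, -5.6, 29.0]
opening: 0.0506
grip_force: 45.4
```

Run:
```python
from h import *
o=monitor.get_obs(); print(o["opening"],o["wrist_force"],pose()[0],o["time_s"]); p=capture("wrist"); print([c for c in caps(p) if c[2]>.1])
```

```text
0.050626087446554474 [-8.29886475 -5.60995459 29.04371407] [0.64117733 0.08992788 0.09254711] 27.0667
[(0.6393, 0.0905, 0.1395, 52.9, 14078)]
```

Home: the top at 0.1395 gives a 45.5 mm seat. I release and go to the last cap.

servo_tool --pt "7 0 0 -0.3 0 0 0" --pt "7 0 0 -0.3 0 0 0" --pt "7 0 0 -0.3 0 0 0" --pt "7 0 0 -3 0 0 0" --pt "7 0 0 -6 0 0 0" --pt "7 -2 -3 -7 0 0 0" --pt "7 -5 -5 -7 0 0 0" --pt "7 -8 -7.5 -7 0 0 0" --pt "7 -11 -10 -7 0 0 0" --pt "7 -14 -12.5 -6 0 0 0"

```text
time_s: 27.95
tcp_pos: [0.5202, -0.0555, 0.1498]
orientation: [0.001, 0.694, 0.72, 0.001]
wrist_force: [1.4, -0.5, 0.7]
opening: 0.07
grip_force: 0.0
```

servo_tool --pt "7 -3 -2 1 0 0 0" --pt "7 -6 -4 3 0 0 0" --pt "7 -7.2 -4.5 4 0 0 0" --pt "7 -7.2 -4.5 4 0 0 0" --pt "7 -7.2 -4.5 4 0 0 0" --pt "7 -7.2 -4.5 4 0 0 0" --pt "7 -7.2 -4.5 4 0 0 0"

```text
time_s: 28.53
tcp_pos: [0.4796, -0.1267, 0.1096]
orientation: [0.0, 0.693, 0.721, 0.001]
wrist_force: [0.6, 0.2, 0.3]
opening: 0.0697
grip_force: 0.0
```

Run:
```python
from h import *
o=monitor.get_obs(); print(o["wrist_force"],pose()[0],o["time_s"]); p=capture("wrist"); c=caps(p);print(c); print(caps(capture("top")))
b=[q for q in c if abs(q[2]-.0336)<.003 and abs(q[1]+.13)<.04]
if b: go(b[0][0]+.0012,b[0][1]+.0003,-.014,1.609)
```

```text
[0.55330708 0.21595126 0.29269993] [ 0.47964016 -0.12665553  0.10964913] 28.5333
[(0.4766, -0.1293, 0.0336, 52.2, 4117)]
[(0.6339, 0.211, 0.0593, 214.8, 457), (0.6438, 0.0142, 0.1396, 51.1, 231), (0.6396, 0.0894, 0.1397, 50.6, 222), (0.4739, 0.0724, 0.034, 51.4, 183)]
shift [-0.2, -0.18, 12.36] turn [0.001, -0.0, 0.001]
```

servo_tool --pt "7 -0.2 -0.2 4 0 0 0" --pt "7 -0.2 -0.2 8 0 0 0" --pt "7 -0.2 -0.2 11.5 0 0 0" --pt "7 -0.2 -0.2 12.4 0 0 0" --pt "7 -0.2 -0.2 12.4 0 0 0" --pt "4.5 -0.2 -0.2 12.4 0 0 0" --pt "4.5 -0.2 -0.2 12.4 0 0 0" --pt "4.5 -0.2 -0.2 12.4 0 0 0" --pt "4.5 -0.2 -0.2 12.4 0 0 0" --pt "4.5 -0.2 -0.2 12.4 0 0 0" --grip_force 40

```text
time_s: 29.47
tcp_pos: [0.4781, -0.1305, -0.013]
orientation: [0.002, 0.694, 0.72, 0.001]
wrist_force: [-0.1, 0.6, 8.9]
opening: 0.0508
grip_force: 42.4
```

servo_tool --pt "4.5 0 0 -4 0 0 0" --pt "4.5 0 0 -8 0 0 0" --pt "4.5 0 0 -12 0 0 0" --pt "4.5 -0.2 3 -15 0 0 0" --pt "4.5 -0.4 6 -16 0 0 0" --pt "4.5 -0.6 9.5 -16 0 0 0" --pt "4.5 -0.8 13 -16 0 0 0" --pt "4.5 -1 16 -16 0 0 0" --pt "4.5 -1 17.1 -15 0 0 0" --pt "4.5 -1 17.1 -14 0 0 0"

```text
time_s: 30.3
tcp_pos: [0.6504, -0.1334, 0.1256]
orientation: [0.001, 0.694, 0.72, 0.001]
wrist_force: [-1.4, 0.1, -0.8]
opening: 0.0509
grip_force: 42.7
```

servo_tool --pt "4.5 0 0 0.8 0 0 0" --pt "4.5 0 0 0.8 0 0 0" --pt "4.5 0 0 0.8 0 0 0" --pt "4.5 0 0 0.8 0 0 0" --pt "4.5 0 0 0.8 0 0 0"

```text
time_s: 30.72
tcp_pos: [0.6474, -0.1343, 0.1179]
orientation: [0.0, 0.694, 0.72, 0.0]
wrist_force: [0.4, -0.7, -0.8]
opening: 0.0508
grip_force: 42.7
```

Run:
```python
from h import *
o=monitor.get_obs(); print(o["opening"],o["wrist_force"],pose()[0],o["time_s"]); p=capture("wrist"); print(caps(p)); go(.6493,-.1325,.0975,1.609)
```

```text
0.05076051004732839 [ 0.36711576 -0.67883341 -0.7786134 ] [ 0.64742281 -0.13433968  0.11792355] 30.7167
[(0.646, -0.1338, 0.1644, 52.7, 13859)]
shift [0.18, 0.18, 2.04] turn [0.001, 0.0, -0.002]
```

servo_tool --pt "4.5 0.15 0.2 0 0 0 0" --pt "4.5 0.15 0.2 0.5 0 0 0" --pt "4.5 0.15 0.2 0.9 0 0 0" --pt "4.5 0.15 0.2 1.2 0 0 0" --pt "4.5 0.15 0.2 1.5 0 0 0" --pt "4.5 0.15 0.2 1.8 0 0 0" --pt "4.5 0.15 0.2 1.8 0 0 0" --pt "4.5 0.15 0.2 1.8 0 0 0"

```text
time_s: 31.43
tcp_pos: [0.6495, -0.1325, 0.0988]
orientation: [-0.0, 0.694, 0.72, -0.0]
wrist_force: [-0.2, 0.5, -0.2]
opening: 0.0506
grip_force: 42.7
```

Run:
```python
from h import *
o=monitor.get_obs(); print(o["opening"],o["wrist_force"],pose()[0],o["time_s"]); p=capture("wrist"); print([c for c in caps(p) if c[2]>.1])
```

```text
0.05056271240522658 [-0.21988757  0.46621992 -0.21055521] [ 0.64947896 -0.13250093  0.09875964] 31.4333
[(0.648, -0.132, 0.1452, 52.8, 13871)]
```

servo_tool --pt "4.5 0 0 0.3 0 0 0" --pt "4.5 0 0 0.6 0 0 0" --pt "4.5 0 0 0.9 0 0 0" --pt "4.5 0 0 1 0 0 0" --pt "4.5 0 0 1 0 0 0" --pt "4.5 0 0 1 0 0 0"

```text
time_s: 31.98
tcp_pos: [0.6503, -0.1325, 0.0929]
orientation: [0.001, 0.694, 0.72, 0.0]
wrist_force: [-11.4, -1.4, 30.0]
opening: 0.0508
grip_force: 45.7
```

Run:
```python
from h import *
o=monitor.get_obs(); print(o["opening"],o["wrist_force"],pose()[0],o["time_s"]); p=capture("wrist"); print([c for c in caps(p) if c[2]>.1])
```

```text
0.05084466660914208 [-11.43242312  -1.4426999   30.04084061] [ 0.65031861 -0.13250082  0.09286058] 31.9833
[(0.6486, -0.1321, 0.1395, 53.0, 13917)]
```

servo_tool --pt "7 0 0 -0.3 0 0 0" --pt "7 0 0 -0.3 0 0 0" --pt "7 0 0 -0.3 0 0 0" --pt "7 0 0 -3 0 0 0" --pt "7 0 0 -7 0 0 0" --pt "7 3 -1 -8 0 0 0" --pt "7 6 -2 -8 0 0 0" --pt "7 9 -3 -8 0 0 0" --pt "6 13 -4 -8 0 0 0" --pt "6 17 -5 -8 0 0 0"

```text
time_s: 32.87
tcp_pos: [0.5927, 0.036, 0.1685]
orientation: [-0.0, 0.695, 0.719, -0.0]
wrist_force: [0.4, 1.1, 0.8]
opening: 0.0602
grip_force: 0.0
```

servo_tool --pt "4 4 0 0 0 0 0" --pt "4 8 0 0 0 0 0" --pt "4 12 0 0 0 0 0" --pt "4 15 0 0 0 0 0" --pt "4 17 0 0 0 0 0" --pt "4 17 0 0 0 0 0" --pt "4 17 0 0 0 0 0" --pt "4 17 0 0 0 0 0"

```text
time_s: 33.53
tcp_pos: [0.5872, 0.2043, 0.1684]
orientation: [0.0, 0.694, 0.72, -0.001]
wrist_force: [0.8, -0.2, 0.4]
opening: 0.04
grip_force: 0.0
```

Run:
```python
from h import *
o=monitor.get_obs(); print(pose()[0],o["time_s"]); p=capture("wrist"); print(lever(p)); print(caps(capture("top")),caps(capture("side")))
W=cloud(p); hsv=cv2.cvtColor(p["color"],cv2.COLOR_RGB2HSV); near=np.hypot(W[...,0]-.6355,W[...,1]-.206)<.085
m=((hsv[...,0]<8)|(hsv[...,0]>172))&(hsv[...,1]>130)&near; q=W[m].mean(0); print("red",q,m.sum(),np.arctan2(q[1]-.206,.6355-q[0])+.0387)
hub=(abs(W[...,2]-.078)<.012)&(np.hypot(W[...,0]-.6355,W[...,1]-.206)<.02); print("hub",W[hub].mean(0),W[hub].min(0),W[hub].max(0))
k=lever(p)[0]; go(k[0]+.001,k[1],.055,1.609)
```

```text
[0.58723491 0.20431789 0.16835187] 33.5333
([0.5835, 0.2043, 0.1032], np.int64(522), 0.005822557108783238)
[(0.6487, -0.1317, 0.1397, 50.4, 222), (0.6437, 0.0145, 0.1394, 51.0, 227), (0.6391, 0.0892, 0.1396, 50.5, 231)] [(0.651, -0.1264, 0.141, 53.7, 97), (0.4747, 0.0789, 0.0348, 51.7, 135), (0.6357, 0.2184, 0.0602, 211.8, 451)]
red [0.58663454 0.25311961 0.0656558 ] 250 0.8059114436931006
hub [0.63317097 0.20678917 0.07593825] [0.61585298 0.19254029 0.06615596] [0.64860728 0.21935244 0.07873419]
shift [0.08, -0.3, 11.38] turn [-0.0, 0.001, -0.004]
```

servo_tool --pt "4 0.1 -0.3 4 0 0 0" --pt "4 0.1 -0.3 8 0 0 0" --pt "4 0.1 -0.3 10.5 0 0 0" --pt "4 0.1 -0.3 11.3 0 0 0" --pt "4 0.1 -0.3 11.3 0 0 0" --pt "0.8 0.1 -0.3 11.3 0 0 0" --pt "0.8 0.1 -0.3 11.3 0 0 0" --pt "0.8 0.1 -0.3 11.3 0 0 0" --pt "0.8 0.1 -0.3 11.3 0 0 0" --pt "0.8 0.1 -0.3 11.3 0 0 0" --grip_force 20

```text
time_s: 34.52
tcp_pos: [0.5852, 0.2069, 0.058]
orientation: [0.001, 0.694, 0.72, 0.001]
wrist_force: [-1.1, 0.2, 8.0]
opening: 0.0172
grip_force: 21.9
```

servo_tool --pt "0.8 0.5 0.03 0 0 0 0" --pt "0.8 1 0.1 0 0 0 0" --pt "0.8 1.5 0.25 0 0 0 0" --pt "0.8 2 0.4 0 0 0 0" --pt "0.8 2.5 0.65 0 0 0 0" --pt "0.8 3 0.95 0 0 0 0" --pt "0.8 3.4 1.25 0 0 0 0" --pt "0.8 3.75 1.6 0 0 0 0" --pt "0.8 3.75 1.6 0 0 0 0" --pt "0.8 3.75 1.6 0 0 0 0"

```text
time_s: 35.35
tcp_pos: [0.5963, 0.2478, 0.0579]
orientation: [-0.002, 0.693, 0.721, 0.0]
wrist_force: [-10.8, 5.1, 10.9]
opening: 0.0169
grip_force: 20.2
```

servo_tool --pt "0.8 0 0 0 0 0 0" --pt "0.8 0 0 0 0 0 0" --pt "4.5 0 0 0 0 0 0" --pt "4.5 0 0 0 0 0 0" --pt "4.5 0 0 0 0 0 0" --pt "4.5 0 0 -4 0 0 0" --pt "4.5 0 0 -8 0 0 0" --pt "4.5 0 0 -12 0 0 0" --pt "4.5 0 0 -12 0 0 0" --pt "4.5 0 0 -12 0 0 0"

```text
time_s: 36.18
tcp_pos: [0.6005, 0.2451, 0.1792]
orientation: [0.001, 0.694, 0.72, 0.003]
wrist_force: [-0.4, -0.3, -0.3]
opening: 0.0452
grip_force: 0.0
```

Run:
```python
from h import *
o=monitor.get_obs(); print(pose()[0],o["time_s"]); p=capture("wrist"); print(lever(p)); save(p,"w7.png")
W=cloud(p); hsv=cv2.cvtColor(p["color"],cv2.COLOR_RGB2HSV); near=np.hypot(W[...,0]-.6355,W[...,1]-.206)<.085
m=((hsv[...,0]<8)|(hsv[...,0]>172))&(hsv[...,1]>130)&near; q=W[m].mean(0); print("red",q,m.sum(),np.arctan2(q[1]-.206,.6355-q[0])+.0387)
```

```text
[0.60049477 0.2450626  0.17915421] 36.1833
([0.5948, 0.2389, 0.1033], np.int64(472), 0.7181794150671432)
red [0.58677383 0.25332799 0.06543733] 209 0.8095430124609739
```

View pics/w7.png

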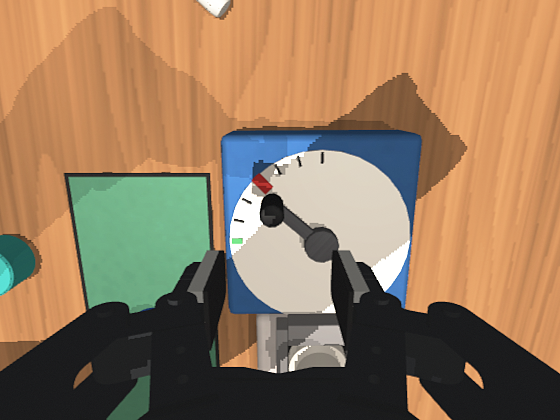

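servo_tool --pt "4 -0.57 -0.47 4 0 0 0" --pt "4 -0.57 -0.47 8 0 0 0" --pt "4 -0.57 -0.47 10.5 0 0 0" --pt "4 -0.57 -0.47 11.7 0 0 0" --pt "4 -0.57 -0.47 11.7 0 0 0" --pt "0.8 -0.57 -0.47 11.7 0 0 0" --pt "0.8 -0.57 -0.47 11.7 0 0 0" --pt "0.8 -0.57 -0.47 11.7 0 0 0" --pt "0.8 -0.57 -0.47 11.7 0 0 0" --pt "0.8 -0.57 -0.47 11.7 0 0 0"

```text
time_s: 37.07
tcp_pos: [0.5957, 0.2388, 0.0605]
orientation: [0.001, 0.694, 0.72, 0.001]
wrist_force: [4.4, 0.3, 0.2]
opening: 0.0165
grip_force: 22.0
```

servo_tool --pt "0.8 0.1 0.1 0 0 0 0" --pt "0.8 0.2 0.2 0 0 0 0" --pt "0.8 0.3 0.3 0 0 0 0" --pt "0.8 0.4 0.4 0 0 0 0" --pt "0.8 0.4 0.4 0 0 0 0" --pt "0.8 0.4 0.4 0 0 0 0"

```text
time_s: 37.57
tcp_pos: [0.5979, 0.2422, 0.0602]
orientation: [0.0, 0.694, 0.72, -0.0]
wrist_force: [-1.6, -3.8, 9.0]
opening: 0.0172
grip_force: 22.8
```

servo_tool --pt "0.8 0 0 0 0 0 0" --pt "4.5 0 0 0 0 0 0" --pt "4.5 0 0 0 0 0 0" --pt "4.5 0 0 0 0 0 0" --pt "4.5 0 0 -4 0 0 0" --pt "4.5 0 0 -8 0 0 0" --pt "4.5 0 0 -12 0 0 0" --pt "4.5 0 0 -12 0 0 0" --pt "4.5 0 0 -12 0 0 0"

```text
time_s: 38.32
tcp_pos: [0.5991, 0.2441, 0.1819]
orientation: [0.001, 0.694, 0.72, 0.002]
wrist_force: [-0.4, -0.3, -0.3]
opening: 0.0451
grip_force: 0.0
```

Run:
```python
from h import *
o=monitor.get_obs(); print(pose()[0],o["time_s"],o["wrist_force"]); p=capture("wrist"); print(lever(p))
W=cloud(p); hsv=cv2.cvtColor(p["color"],cv2.COLOR_RGB2HSV); near=np.hypot(W[...,0]-.6355,W[...,1]-.206)<.085
m=((hsv[...,0]<8)|(hsv[...,0]>172))&(hsv[...,1]>130)&near; q=W[m].mean(0); print("red",q,m.sum(),np.arctan2(q[1]-.206,.6355-q[0])+.0387)
print(lever(capture("top")))
```

```text
[0.59908771 0.24406446 0.18190568] 38.3167 [-0.37104488 -0.27162935 -0.26761609]
([0.5962, 0.2406, 0.1033], np.int64(467), 0.7601422134901425)
red [0.58687261 0.25322744 0.06557522] 203 0.8094942254650669
None
```

servo_tool --pt "4 -0.33 -0.22 4 0 0 0" --pt "4 -0.33 -0.22 8 0 0 0" --pt "4 -0.33 -0.22 10.5 0 0 0" --pt "4 -0.33 -0.22 11.7 0 0 0" --pt "4 -0.33 -0.22 11.7 0 0 0" --pt "0.8 -0.33 -0.22 11.7 0 0 0" --pt "0.8 -0.33 -0.22 11.7 0 0 0" --pt "0.8 -0.33 -0.22 11.7 0 0 0" --pt "0.8 -0.33 -0.22 11.7 0 0 0" --pt "0.8 -0.33 -0.22 11.7 0 0 0"

```text
time_s: 39.25
tcp_pos: [0.5972, 0.2398, 0.0635]
orientation: [0.001, 0.694, 0.72, 0.001]
wrist_force: [4.0, -0.2, 0.2]
opening: 0.017
grip_force: 21.6
```

servo_tool --pt "0.8 0.1 0.1 0 0 0 0" --pt "0.8 0.2 0.2 0 0 0 0" --pt "0.8 0.3 0.3 0 0 0 0" --pt "0.8 0.42 0.42 0 0 0 0" --pt "0.8 0.42 0.42 0 0 0 0" --pt "0.8 0.42 0.42 0 0 0 0"

```text
time_s: 39.75
tcp_pos: [0.5998, 0.2433, 0.0633]
orientation: [0.0, 0.694, 0.72, -0.0]
wrist_force: [-2.2, -3.2, 8.4]
opening: 0.0169
grip_force: 22.3
```

servo_tool --pt "0.8 0 0 0 0 0 0" --pt "4.5 0 0 0 0 0 0" --pt "4.5 0 0 0 0 0 0" --pt "4.5 0 0 0 0 0 0" --pt "4.5 0 0 -4 0 0 0" --pt "4.5 0 0 -8 0 0 0" --pt "4.5 0 0 -12 0 0 0" --pt "4.5 0 -4 -15 0 0 0" --pt "4.5 0 -4 -15 0 0 0" --pt "4.5 0 -4 -15 0 0 0"

```text
time_s: 40.58
tcp_pos: [0.5589, 0.2438, 0.2149]
orientation: [0.001, 0.693, 0.721, 0.002]
wrist_force: [-0.9, 0.1, 0.6]
opening: 0.0449
grip_force: 0.0
```

Run:
```python
from h import *
o=monitor.get_obs(); print(pose()[0],o["time_s"],o["wrist_force"]); p=capture("wrist"); print(lever(p)); save(p,"w8.png")
W=cloud(p); hsv=cv2.cvtColor(p["color"],cv2.COLOR_RGB2HSV); near=np.hypot(W[...,0]-.6355,W[...,1]-.206)<.085
m=((hsv[...,0]<8)|(hsv[...,0]>172))&(hsv[...,1]>130)&near; q=W[m].mean(0); print("red",q,m.sum(),np.arctan2(q[1]-.206,.6355-q[0])+.0387)
print(lever(capture("top")),caps(p),caps(capture("top")),caps(capture("side")))
```

```text
[0.55891448 0.24379084 0.21493239] 40.5833 [-0.93433027  0.12018594  0.55852609]
([0.5977, 0.2425, 0.1032], np.int64(377), 0.8056854553451791)
red [0.58660779 0.25319318 0.06567282] 160 0.8064174730893381
None [(0.6346, 0.2137, 0.0595, 216.8, 6738), (0.6929, 0.1692, 0.0595, 78.6, 855), (0.58, 0.2341, 0.2749, 1.3, 7)] [(0.6485, -0.1317, 0.1396, 50.5, 222), (0.644, 0.0145, 0.1396, 50.8, 235), (0.6391, 0.0895, 0.1397, 51.2, 228)] [(0.6521, -0.1267, 0.141, 53.8, 87), (0.4744, 0.0787, 0.0354, 51.6, 107), (0.6357, 0.2175, 0.0604, 213.1, 440)]
```

```bash
python3 -c "
from h import *
print(ticket.finish_job())"
```

```text
the job is handed in; nothing more can be done
None
```

I've handed the job in: all three tubes wear their own caps fully home, the leftover cap stands upright on the green mat, and the lever reads 0.806 rad, level with the red mark.

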